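Restock the garnish-pot carousel

TASK

Restock the garnish-pot carousel: take the locking plate off its centre post and set it down beside the carousel, then fill every empty cell with a spare pot from the white cutting mat, each turned so that its flat side matches the flat of the cell and it drops fully home. Then turn the locking plate to match the flat on the post and put it back, fully down. Leave the pots that are already in place, leave spare pots that are not needed standing on the mat, and do not disturb the other things on the table.

Things in the scene. Friction and masses are not known exactly. Their poses are not given: they have to be found in the camera images.
- spare0_mid (a point): Spare pot 0 on the white cutting mat, any yaw, 0.15-0.31 kg. D-shaped steel pot 60 mm across, one flat side 24 mm from its axis facing its +x; cream lid top at 60 mm. On the lid a black upright fin to grasp: 50 mm long along its y (parallel to the flat), 14 mm thick along x, 38 mm high; 98 mm high in all, heavy base. Point: on the axis, half-way up (49 mm); the fin's middle is 30 mm above it.
- spare1_mid (a point): Spare pot 1 on the white cutting mat, any yaw, 0.15-0.31 kg. D-shaped steel pot 60 mm across, one flat side 24 mm from its axis facing its +x; cream lid top at 60 mm. On the lid a black upright fin to grasp: 50 mm long along its y (parallel to the flat), 14 mm thick along x, 38 mm high; 98 mm high in all, heavy base. Point: on the axis, half-way up (49 mm); the fin's middle is 30 mm above it.
- spare2_mid (a point): Spare pot 2 on the white cutting mat, any yaw, 0.15-0.31 kg. D-shaped steel pot 60 mm across, one flat side 24 mm from its axis facing its +x; cream lid top at 60 mm. On the lid a black upright fin to grasp: 50 mm long along its y (parallel to the flat), 14 mm thick along x, 38 mm high; 98 mm high in all, heavy base. Point: on the axis, half-way up (49 mm); the fin's middle is 30 mm above it.
- spare3_mid (a point): Spare pot 3 on the white cutting mat, any yaw, 0.15-0.31 kg. D-shaped steel pot 60 mm across, one flat side 24 mm from its axis facing its +x; cream lid top at 60 mm. On the lid a black upright fin to grasp: 50 mm long along its y (parallel to the flat), 14 mm thick along x, 38 mm high; 98 mm high in all, heavy base. Point: on the axis, half-way up (49 mm); the fin's middle is 30 mm above it.
- pot0_mid (a point): Pot already sitting in cell 0 of the carousel, like the spares, its +x (flat) facing outwards from the carousel's centre. Point on its axis, half-way up. Absent (None) in many starts: then cell 0 is empty.
- pot1_mid (a point): Pot already sitting in cell 1 of the carousel, like the spares, its +x (flat) facing outwards from the carousel's centre. Point on its axis, half-way up. Absent (None) in many starts: then cell 1 is empty.
- pot2_mid (a point): Pot already sitting in cell 2 of the carousel, like the spares, its +x (flat) facing outwards from the carousel's centre. Point on its axis, half-way up. Absent (None) in many starts: then cell 2 is empty.
- pot3_mid (a point): Pot already sitting in cell 3 of the carousel, like the spares, its +x (flat) facing outwards from the carousel's centre. Point on its axis, half-way up. Absent (None) in many starts: then cell 3 is empty.
- pot4_mid (a point): Pot already sitting in cell 4 of the carousel, like the spares, its +x (flat) facing outwards from the carousel's centre. Point on its axis, half-way up. Absent (None) in many starts: then cell 4 is empty.
- cell0 (a point): Where the centre of a pot fully seated in cell 0 comes: 57 mm above the table, 88 mm from the carousel's axis, 0 deg counter-clockwise from the carousel's +x. (Axes: the carousel's.) The cell is a D-shaped collar 28 mm high, 2 mm wider than a pot all round, 4 mm wall, floor 8 mm above the table; its flat is on the outer side, so a seated pot's +x points outwards.
- cell1 (a point): Where the centre of a pot fully seated in cell 1 comes: 57 mm above the table, 88 mm from the carousel's axis, 72 deg counter-clockwise from the carousel's +x. (Axes: the carousel's.) The cell is a D-shaped collar 28 mm high, 2 mm wider than a pot all round, 4 mm wall, floor 8 mm above the table; its flat is on the outer side, so a seated pot's +x points outwards.
- cell2 (a point): Where the centre of a pot fully seated in cell 2 comes: 57 mm above the table, 88 mm from the carousel's axis, 144 deg counter-clockwise from the carousel's +x. (Axes: the carousel's.) The cell is a D-shaped collar 28 mm high, 2 mm wider than a pot all round, 4 mm wall, floor 8 mm above the table; its flat is on the outer side, so a seated pot's +x points outwards.
- cell3 (a point): Where the centre of a pot fully seated in cell 3 comes: 57 mm above the table, 88 mm from the carousel's axis, 216 deg counter-clockwise from the carousel's +x. (Axes: the carousel's.) The cell is a D-shaped collar 28 mm high, 2 mm wider than a pot all round, 4 mm wall, floor 8 mm above the table; its flat is on the outer side, so a seated pot's +x points outwards.
- cell4 (a point): Where the centre of a pot fully seated in cell 4 comes: 57 mm above the table, 88 mm from the carousel's axis, 288 deg counter-clockwise from the carousel's +x. (Axes: the carousel's.) The cell is a D-shaped collar 28 mm high, 2 mm wider than a pot all round, 4 mm wall, floor 8 mm above the table; its flat is on the outer side, so a seated pot's +x points outwards.
- carousel: Fixed round carousel, base disc 260 mm across, 8 mm thick, with five D-shaped cells around a centre post. Origin on its axis at table level; +x points to cell 0, z up. It stands left or right of the robot at any yaw, and does not turn. Post: 48 mm thick up to a shoulder 71 mm above the table; for the D-shaft above see point seat.
- plate_mid (a point): Locking plate, 0.24-0.39 kg: aluminium disc 140 mm across, 6 mm thick, one edge cut straight (56 mm from the axis, on its +x side); round hub up to 38 mm; on it a black fin to grasp, 50 mm long along its y, 14 mm thick along x, 36 mm high (74 mm in all). Point: on the axis, half-way up (37 mm above the underside); the fin's middle is 19 mm above it. Lies steadily flat on the table.
- seat (a point): Where plate_mid comes when the plate is fully down: on the carousel's axis, 108 mm above the table, plate +x along carousel +x. Above the post's shoulder stands a D-shaft 28 mm long, 36 mm across, flat 10 mm from the axis facing carousel +x; the plate's hub has a D socket from below, 2 mm wider all round, flat towards the plate's straight edge. Seated, the plate overhangs the cells: no pot can go in.
- board: Fixed white cutting mat, 360 mm (its x) by 260 mm (its y), 3 mm thick, with the spare pots. Origin at the centre of its underside. It lies on the other side of the robot from the carousel; between the two, around y = 0 and x = 0.51, a strip of bare table at least 155 mm wide is clear.
- sauce_bottle: Bystander: amber bottle, 64 mm thick, 190 mm high, at the back. Origin under its centre.
- jar: Bystander: white round jar without a flat, 60 mm across, 100 mm high, between carousel and board, towards the back. Origin under its centre.

How it is judged:
On the way, in this order (a step that is already met when the one before it is completed fails the run):
1. the locking plate is off the carousel and set down beside it (horizontal distance between plate_mid and seat above 0.15 m and height (world z) of plate_mid below 0.08 m and linear speed of plate below 0.03 m/s), for 0.2 s.
2. with the plate still off, every one of the five cells holds a pot sitting fully down in it (distance between any of pot0_mid, spare0_mid, spare1_mid, spare2_mid, spare3_mid and cell0 below 0.007 m and distance between any of pot1_mid, spare0_mid, spare1_mid, spare2_mid, spare3_mid and cell1 below 0.007 m and distance between any of pot2_mid, spare0_mid, spare1_mid, spare2_mid, spare3_mid and cell2 below 0.007 m and distance between any of pot3_mid, spare0_mid, spare1_mid, spare2_mid, spare3_mid and cell3 below 0.007 m and distance between any of pot4_mid, spare0_mid, spare1_mid, spare2_mid, spare3_mid and cell4 below 0.007 m and horizontal distance between plate_mid and seat above 0.05 m), for 0.2 s.
At the end, for the whole second after the job is handed in: Each of the five cells holds a pot fully down (its centre within 7 mm of the cell point); the locking plate sits fully down on the shaft (its centre within 7 mm of the seat point); spares that were not needed stand upright (within 7 degrees) on the white cutting mat; everything is at rest (distance between any of pot0_mid, spare0_mid, spare1_mid, spare2_mid, spare3_mid and cell0 below 0.007 m and distance between any of pot1_mid, spare0_mid, spare1_mid, spare2_mid, spare3_mid and cell1 below 0.007 m and distance between any of pot2_mid, spare0_mid, spare1_mid, spare2_mid, spare3_mid and cell2 below 0.007 m and distance between any of pot3_mid, spare0_mid, spare1_mid, spare2_mid, spare3_mid and cell3 below 0.007 m and distance between any of pot4_mid, spare0_mid, spare1_mid, spare2_mid, spare3_mid and cell4 below 0.007 m and angle between each of spare0_mid, spare1_mid, spare2_mid, spare3_mid's own z axis and vertical below 0.12 rad and ((x of spare0_mid in the frame of board between -0.18 and 0.18 m and y of spare0_mid in the frame of board between -0.13 and 0.13 m) or distance between spare0_mid and cell0 below 0.007 m or distance between spare0_mid and cell1 below 0.007 m or distance between spare0_mid and cell2 below 0.007 m or distance between spare0_mid and cell3 below 0.007 m or distance between spare0_mid and cell4 below 0.007 m) and ((x of spare1_mid in the frame of board between -0.18 and 0.18 m and y of spare1_mid in the frame of board between -0.13 and 0.13 m) or distance between spare1_mid and cell0 below 0.007 m or distance between spare1_mid and cell1 below 0.007 m or distance between spare1_mid and cell2 below 0.007 m or distance between spare1_mid and cell3 below 0.007 m or distance between spare1_mid and cell4 below 0.007 m) and ((x of spare2_mid in the frame of board between -0.18 and 0.18 m and y of spare2_mid in the frame of board between -0.13 and 0.13 m) or distance between spare2_mid and cell0 below 0.007 m or distance between spare2_mid and cell1 below 0.007 m or distance between spare2_mid and cell2 below 0.007 m or distance between spare2_mid and cell3 below 0.007 m or distance between spare2_mid and cell4 below 0.007 m) and ((x of spare3_mid in the frame of board between -0.18 and 0.18 m and y of spare3_mid in the frame of board between -0.13 and 0.13 m) or distance between spare3_mid and cell0 below 0.007 m or distance between spare3_mid and cell1 below 0.007 m or distance between spare3_mid and cell2 below 0.007 m or distance between spare3_mid and cell3 below 0.007 m or distance between spare3_mid and cell4 below 0.007 m) and linear speed of each of spare0, spare1, spare2, spare3, plate below 0.02 m/s and distance between plate_mid and seat below 0.007 m); the robot touches nothing.
It fails at once if the sauce bottle is moved more than 4 cm (distance of sauce_bottle from where it was at the start of the episode above 0.04 m).
It fails at once if the jar is moved more than 4 cm (distance of jar from where it was at the start of the episode above 0.04 m).
Of pot0, pot1, pot2, pot3, pot4 only 1 to 2 are there at a start; the rules pass over those that are not, and their reading is None.
At some moment in a run one of spare0, spare1, spare2, spare3 may be knocked a few centimetres aside while the robot is not near it.
It also fails if it takes over 210 s, if anything falls off the work surface, if the arm or the gripper's body presses on something with over 40 N, if the wrist force passes 120 N, or if a joint passes its speed limit or range.

ROBOT

A 6-joint arm with a two-finger parallel gripper is mounted at the origin on the work surface. World frame = base frame: x ahead of the robot, y to its left, z up, the work surface at z = 0. Lengths are in m, angles in rad, forces in N, time in s.
With the tool pointing down it reaches from about 0.35 to 0.85 m from the base axis. Payload 8.1 kg.
Tool frame: the origin (TCP) lies at the centre of the arm's flange, where the gripper is bolted on; the fingertips stand 186 mm ahead of it and the grasp point (between the pads) lies 167 mm ahead of it; z points along the fingers, y is the direction in which the jaws open and shut (so a half turn about z gives the same grasp; the last joint's range is limited). The gripper opens to 93 mm and grips with 3 to 60 N. Pads are 15 mm wide; open, the fingers measure 128 mm over their backs; the gripper's body (75 mm by 188 mm) begins 65 mm behind the grasp point.
Start: joints at [-1.252, 0.13, 1.488, -0, 1.523, -0.085], TCP at [0.236, -0.552, 0.405] pointing down, gripper open.
Joint ranges: [-2.96, 2.96], [-0.89, 2.26], [0.02, 2.5], [-1.34, 4.48], [0, 2.73], [-2.66, 2.66]. Speed limits (rad/s): [2.39, 2.39, 2.79, 3.14, 3.14, 3.14].

INTERFACE

Orientations are given as a rotation vector (axis times angle).
In Python, from plant import robot, viewer, order gives the robot as it stands.
- The arm moves only by the tool apply_moves, never from a script. Its argument "deltas" is a list of rows, each a list of 3 entries, a list of its own where there are three numbers: the finger opening in mm, from 0 to 93, then the shift along the tool's x, y, z in mm, then the turn about the tool's z in rad. In form: [[grip, [dx, dy, dz], yaw], ...]. A call has 1 to 5 rows; each row shifts and turns the commanded pose from where the row before left it, along the tool's axes as they then stand; what a row does not reach is not made up. A row lasts 1/8 s, in which the tool goes at most 62.5 mm and 10.7 degrees, less where a joint would pass 70% of its speed; a pose out of reach is approached as far as the arm can. A call is refused whole if a number of a shift passes 62.5 or a number of a turn 0.188, either way. A call with a gripper value outside its range is refused whole. The fingers move at their own pace and stop on an object; "grip_force" is the grip in N (left out, the last holds). Time passes only in rows, so rows that do not move let the fingers close. It gives the time, the measured TCP pose, the force and the opening at its end, in the units of the state.
- robot.read_state(): the state, without advancing time (a new reading comes with each control period).
- viewer.read_camera(name): name is "side" or "top" or "wrist"; returns the picture (480x640x3 uint8, blue, green, red); there is no depth.
- viewer.get_calibration(name): a dict with "fx", "fy", "cx", "cy" (pixels), "R" (3x3) and "t" (3): a world point X has camera coordinates R X + t. Camera axes: x right, y down, z forward; pixel columns grow to the right and rows downward; lengths in m; the calibration is good to about 2 mm. The wrist camera is an equidistant fisheye: a pixel r from the principal point sees the ray r / f radians off the axis. A picture is of the moment at which its call begins: read the wrist's pose just before it. get_calibration takes no time and is no camera call; for the wrist camera it gives the pose at the moment of the call.
- order.close_job(): hands the job in, once; it reports no verdict.
The state is a dict: "t": time; "q": joint angles; "dq": joint speeds; "joint_torque": joint torques, N m; "tool_pos": TCP position; "orientation": TCP orientation; "force": force on the tool from outside, world axes, zero at the start; "wrist_torque": the same for the moment, N m; "opening": finger opening in m.
Only numpy, scipy, OpenCV 4.12 (cv2) and the standard library are available. Lean on these libraries where they do the work, as an engineer would, in place of code of your own. Each camera call takes 0.05 s, during which the arm holds its last target. There are 200 camera calls.

## Working session

There is one attempt and no reset: what is moved stays moved. The work goes in short steps, Python scripts to look and compute and a tool call to move; the robot and the scene stay as the last step left them, time stands still between calls to the robot, and variables do not carry over. Pictures are saved under pics/ and viewed, about 12 in all and at most 16, crops included, and the job is handed in when it is done.

Besides the shell and the picture viewer there is one more tool, called after "Request:" as a command line: name --argument value ..., lists and objects as JSON in quotes. apply_moves: Moves the arm, as the interface text tells. Its arguments: {"type":"object","properties":{"deltas":{"type":"array"},"grip_force":{"type":"number"}},"required":["deltas"]}

```bash
ls; mkdir -p pics
python3 - <<'E'
from plant import robot, viewer, order
import cv2, numpy as np
np.set_printoptions(precision=4,suppress=True)
print(robot.read_state())
for n in ("top","side","wrist"):
    c=viewer.get_calibration(n); print(n,c)
    cv2.imwrite(f"pics/{n}0.png",viewer.read_camera(n))
E
```

```text
pics
{'t': 0.0, 'q': array([-1.2524,  0.1311,  1.4893, -0.0001,  1.523 , -0.0854]), 'dq': array([ 0.0013, -0.0009,  0.0006, -0.0002,  0.0016,  0.0014]), 'joint_torque': array([ -0.0006, -55.9831, -49.1771,   0.0769,   0.0356,  -0.0001]), 'tool_pos': array([ 0.2357, -0.5515,  0.4037]), 'orientation': array([-3.076 , -0.6296,  0.0005]), 'force': array([-0.0629,  0.3623,  0.185 ]), 'wrist_torque': array([ 0.011 , -0.0091,  0.0227]), 'opening': 0.09287793398805022}
top {'fx': 596.7999742157087, 'fy': 596.7999742157087, 'cx': 324.4350794219092, 'cy': 236.02754078761944, 'R': array([[-0.0157, -0.9998, -0.015 ],
       [-0.9882,  0.0178, -0.1524],
       [ 0.1526,  0.0125, -0.9882]]), 't': array([0.0114, 0.6171, 1.2012])}
side {'fx': 504.06801020178995, 'fy': 504.06801020178995, 'cx': 318.7565713781462, 'cy': 242.22042092920347, 'R': array([[-0.9043, -0.4266, -0.017 ],
       [-0.3075,  0.6784, -0.6673],
       [ 0.2962, -0.5982, -0.7446]]), 't': array([0.5262, 0.2607, 0.7834])}
wrist {'fx': 371.64829954431775, 'fy': 371.64829954431775, 'cx': 317.96042354611444, 'cy': 236.43406561466423, 'R': array([[ 0.3934, -0.9194, -0.0017],
       [-0.8807, -0.3774,  0.2864],
       [-0.2639, -0.1111, -0.9581]]), 't': array([-0.5973, -0.0342,  0.3917])}
```

View pics/top0.png

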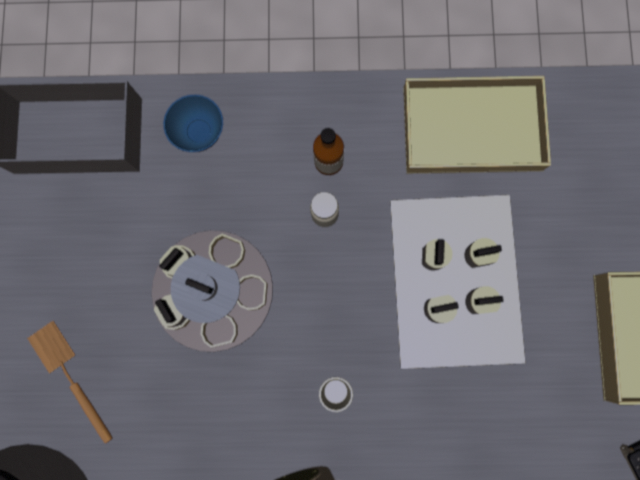

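View pics/side0.png

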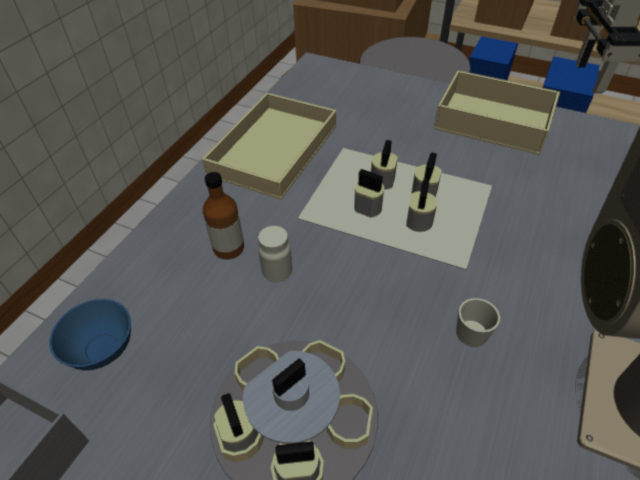

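Top view: the carousel is at about (212,291). Pots sit in the cells at (175,262) and (170,313), and the cells at (227,250), (252,292) and (219,330) are empty. The plate fin is at (200,287). Spare fins are at (440,252), (487,251), (444,308) and (488,300). Bystanders are the bottle (328,155), the jar (324,207) and a cup (335,393).

The side view agrees, with spare fins at (386,153), (371,180), (430,168) and (424,192), and the plate fin at (289,377).

```bash
cat > h.py <<'E'
from plant import robot, viewer, order
import cv2, numpy as np
from scipy.spatial.transform import Rotation as Rn
np.set_printoptions(precision=4,suppress=True)
def ray(c,p,fish=False):
    v=np.array([(p[0]-c['cx'])/c['fx'],(p[1]-c['cy'])/c['fy']])
    if fish:
        r=np.hypot(*v); d=np.array([*(v/r*np.sin(r) if r>1e-9 else v),np.cos(r)])
    else: d=np.array([*v,1.])
    R=np.array(c['R']); return -R.T@c['t'], R.T@d
def plane(c,p,z,fish=False):
    o,d=ray(c,p,fish); return (o+d*(z-o[2])/d[2])
def tri(rs):
    A=np.zeros((3,3));b=np.zeros(3)
    for o,d in rs:
        d=d/np.linalg.norm(d);P=np.eye(3)-np.outer(d,d);A+=P;b+=P@o
    x=np.linalg.solve(A,b)
    return x,max(np.linalg.norm(np.cross(x-o,d/np.linalg.norm(d))) for o,d in rs)
def proj(c,X,fish=False):
    q=np.array(c['R'])@X+c['t']
    if fish:
        t=np.arctan2(np.hypot(q[0],q[1]),q[2]); u=q[:2]/np.hypot(q[0],q[1])*t
    else: u=q[:2]/q[2]
    return np.array([u[0]*c['fx']+c['cx'],u[1]*c['fy']+c['cy']])
def dark(im,thr=45,amin=60,amax=6000):
    m=(im.max(2)<thr).astype(np.uint8)
    cs,_=cv2.findContours(m,cv2.RETR_EXTERNAL,cv2.CHAIN_APPROX_NONE)
    return [(cv2.minAreaRect(c),c) for c in cs if amin<cv2.contourArea(c)<amax]
def go(x,y,z,yaw,grip,vmax=60.,n=None):
    """rows for grasp point to world x,y,z, jaw (tool y) direction yaw mod pi"""
    s=robot.read_state(); R=Rn.from_rotvec(s['orientation']); M=R.as_matrix()
    p=np.array(s['tool_pos'])
    j=np.arctan2(M[1,1],M[0,1]); dy=(yaw-j+np.pi/2)%np.pi-np.pi/2   # world ccw turn
    D=np.array([x,y,z+.167])-p
    k=n or int(max(1,np.ceil(np.abs(M.T@D).max()*1000/vmax),np.ceil(abs(dy)/.18)))
    q6=s['q'][5]; print('q6',q6,'turn world',dy,'tilt',np.arccos(-M[2,2]),'dist',np.linalg.norm(D))
    for i in range(k):
        Mi=(Rn.from_rotvec([0,0,dy*i/k])*R).as_matrix()
        t=-dy/k
        d=np.round(Mi.T@D/k*1000,1)+0.
        print([grip,d.tolist(),round(t,4)])
E
python3 - <<'E'
from h import *
T=viewer.get_calibration('top');S=viewer.get_calibration('side')
t=cv2.imread('pics/top0.png');s=cv2.imread('pics/side0.png')
for n,im in(('top',t),('side',s)):
    print(n)
    for r,c in dark(im,40,40,1500): print(np.round(r[0],1),np.round(r[1],1),round(r[2]),cv2.contourArea(c))
E
```

```text
top
[298.2 475.7] [10.4 42.9] 81 241.0
[633. 460.] [38. 12.] 90 191.5
[443.9 307.2] [ 3.9 24.9] 79 73.5
[165.5 310.6] [24.5  7.9] 60 160.5
[488.  299.9] [ 4.2 26.4] 84 85.5
[199.  285.8] [26.6  4.8] 22 70.5
[171.  259.4] [ 8.4 23.2] 42 163.5
[486.9 250.7] [ 5.3 26.3] 79 108.0
[438.5 252. ] [22.  7.] 90 130.0
[328.  136.5] [15. 14.] 90 159.5
[  9.  123.5] [67. 18.] 90 950.5
[132.8 127. ] [13.  81.6] 2 831.0
side
[294.6 452. ] [18.2 36.9] 83 604.5
[231.5 414.5] [42.4  9.2] 72 320.5
[288.8 376.8] [16.5 39.4] 51 559.5
[627. 391.] [72. 24.] 90 1185.0
[108.6 355.9] [10.8 57.4] 55 140.5
[213.  180.1] [16.2 15.5] 76 206.5
[369.9 179.3] [24.7 17.1] 18 336.5
[426.  180.1] [ 7.8 56. ] 14 276.5
[385.6 152.9] [ 6.9 25.3] 16 124.5
[459.3  40.8] [ 5.8 16.3] 9 71.5
[446.9  20.6] [ 7.2 42.9] 9 247.0
```

Run:
```python
from h import *
T=viewer.get_calibration('top');S=viewer.get_calibration('side')
for n,a,b in (('plate',(199,286),(289,377)),('potA',(171,260),(231.5,414)),('potB',(166,311),(294,452)),('sp(438,252)',(438.5,252),(370,180)),('sp(487,251)',(487,251),(386,153)),):
    print(n,*tri([ray(T,a),ray(S,b)]))
for n,p,z in (('sp444',(444,307),.09),('sp488',(488,300),.09),('c1',(227,250),.036),('c2',(252,292),.036),('c3',(219,330),.036),('disc',(212,291),.008),('cup',(335,393),.05),('jar',(324,207),.1)): print(n,plane(T,p,z))
im=cv2.imread('pics/top0.png')
w=cv2.imread('pics/wrist0.png')
cv2.imwrite('pics/a1.png',cv2.resize(im[220:370,130:290],None,fx=4,fy=4,interpolation=cv2.INTER_CUBIC))
```

```text
plate [0.5105 0.2446 0.126 ] 0.0009266622744856443
potA [0.5676 0.311  0.0878] 3.0131876144915323e-05
potB [0.4657 0.3195 0.0848] 0.0001047679783405515
sp(438,252) [ 0.574  -0.2291  0.0837] 0.0009811739345617534
sp(487,251) [ 0.5748 -0.3269  0.0822] 0.0006183311652166937
sp444 [ 0.4644 -0.2337  0.09  ]
sp488 [ 0.4768 -0.3212  0.09  ]
c1 [0.5929 0.2071 0.036 ]
c2 [0.5037 0.1541 0.036 ]
c3 [0.4264 0.2222 0.036 ]
disc [0.5089 0.2434 0.008 ]
cup [ 0.2979 -0.0152  0.05  ]
jar [0.6684 0.0003 0.1   ]
```

View pics/a1.png

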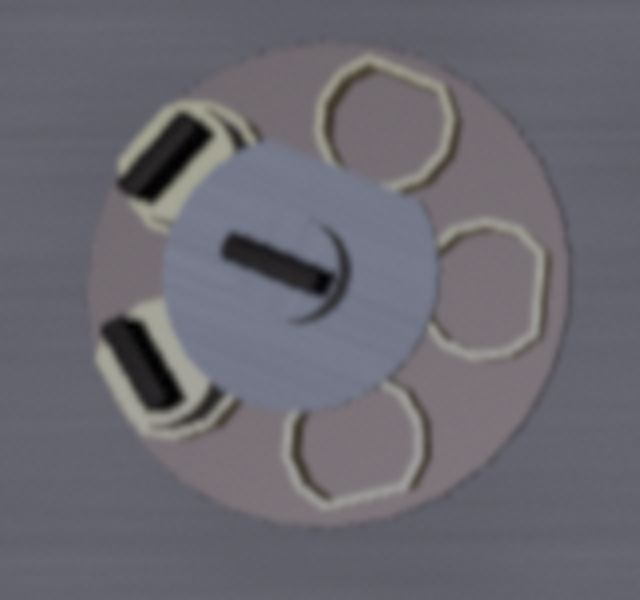

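The plate's straight edge points to the upper-right empty cell, so that cell is cell 0, at about -24° in the world. The pots are in cells 3 and 4... and every measured height fits the text. Next I move above the plate.

Run:
```python
from h import *
go(.44,.235,.24,-.42,50)
```

```text
q6 -0.08536597917132675 turn world 0.7470360249550101 tilt 0.0013670360336621252 dist 0.8126777293518792
[50, [45.2, -58.5, -0.2], np.float64(-0.0679)]
[50, [49.0, -55.3, -0.2], np.float64(-0.0679)]
[50, [52.7, -51.8, -0.2], np.float64(-0.0679)]
[50, [56.1, -48.1, -0.2], np.float64(-0.0679)]
[50, [59.2, -44.2, -0.2], np.float64(-0.0679)]
[50, [62.1, -40.1, -0.2], np.float64(-0.0679)]
[50, [64.6, -35.8, -0.2], np.float64(-0.0679)]
[50, [66.9, -31.3, -0.2], np.float64(-0.0679)]
[50, [68.9, -26.7, -0.2], np.float64(-0.0679)]
[50, [70.5, -22.0, -0.2], np.float64(-0.0679)]
[50, [71.9, -17.1, -0.2], np.float64(-0.0679)]
```

```bash
sed -i 's/np.abs(M.T@D).max()\*1000/np.linalg.norm(D)*1000/; s/round(t,4)/round(float(t),3)/' h.py
python3 - <<'E'
from h import *
go(.44,.235,.24,-.42,50)
E
```

```text
q6 -0.08536597917132675 turn world 0.7470360249550101 tilt 0.0013670360336621252 dist 0.8126777293518792
[50, [35.5, -45.9, -0.2], -0.053]
[50, [37.9, -44.0, -0.2], -0.053]
[50, [40.2, -41.9, -0.2], -0.053]
[50, [42.4, -39.7, -0.2], -0.053]
[50, [44.4, -37.4, -0.2], -0.053]
[50, [46.3, -35.0, -0.2], -0.053]
[50, [48.1, -32.4, -0.2], -0.053]
[50, [49.8, -29.8, -0.2], -0.053]
[50, [51.3, -27.1, -0.2], -0.053]
[50, [52.7, -24.3, -0.2], -0.053]
[50, [53.9, -21.5, -0.2], -0.053]
[50, [55.0, -18.6, -0.2], -0.053]
[50, [55.9, -15.6, -0.2], -0.053]
[50, [56.7, -12.6, -0.2], -0.053]
```

Request:
apply_moves --deltas '[[50, [35.5, -45.9, 0], -0.053], [50, [37.9, -44, 0], -0.053], [50, [40.2, -41.9, 0], -0.053], [50, [42.4, -39.7, 0], -0.053], [50, [44.4, -37.4, 0], -0.053]]' --grip_force 30

```text
t: 0.78
tool_pos: [0.309, -0.269, 0.4045]
orientation: [-2.967, -1.033, -0.0]
force: [1.0, -0.0, 1.3]
opening: 0.0512
```

Request:
apply_moves --deltas '[[50, [46.3, -35, 0], -0.053], [50, [48.1, -32.4, 0], -0.053], [50, [49.8, -29.8, 0], -0.053], [50, [51.3, -27.1, 0], -0.053], [50, [52.7, -24.3, 0], -0.053]]'

```text
t: 1.4
tool_pos: [0.3825, 0.0117, 0.4048]
orientation: [2.804, 1.416, 0.001]
force: [0.9, -0.7, 0.4]
opening: 0.0496
```

Request:
apply_moves --deltas '[[50, [53.9, -21.5, 0], -0.053], [50, [55, -18.6, 0], -0.053], [50, [55.9, -15.6, 0], -0.053], [50, [56.7, -12.6, 0], -0.053], [50, [0, 0, 0], 0]]'

```text
t: 2.02
tool_pos: [0.4418, 0.2375, 0.4034]
orientation: [-2.635, -1.709, 0.003]
force: [-0.4, -0.2, -0.3]
opening: 0.0499
```

Run:
```python
from h import *
print(robot.read_state()['tool_pos'])
c=viewer.get_calibration('wrist');im=viewer.read_camera('wrist')
cv2.imwrite('pics/w1.png',im)
import pickle;pickle.dump(c,open('pics/w1.pkl','wb'))
for r,k in dark(im,40,150,9000): print(np.round(r[0],1),np.round(r[1],1),round(r[2]),cv2.contourArea(k))
```

```text
[0.4418 0.2375 0.4034]
[577.6 474.8] [14.3 41.7] 72 369.0
[ 58.7 474.9] [43.  14.5] 18 373.0
[467.3 367.4] [ 47.6 153.6] 59 852.5
[167.1 363.9] [161.1  60.7] 31 1536.0
```

View pics/w1.png

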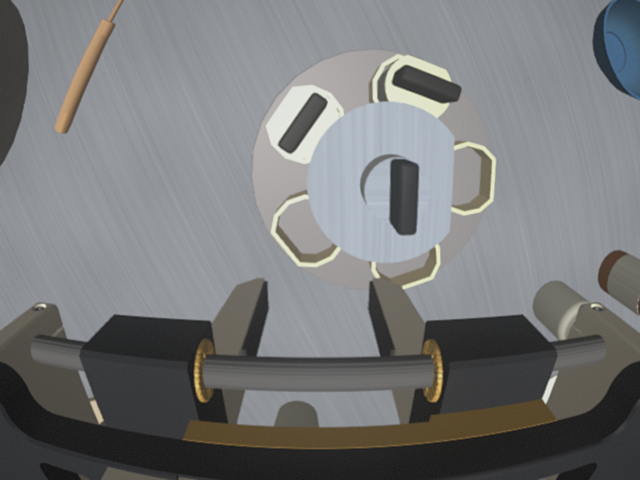

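The wrist view is clear: plate fin (404,197), plate disc centre about (385,180), straight edge on the right at x≈453, base disc spanning 252–497. The fingers are at the bottom.

```bash
cat >> h.py <<'E'
def circ(P):
    A=np.c_[2*P,np.ones(len(P))]; s=np.linalg.lstsq(A,(P**2).sum(1),rcond=None)[0]
    return s[:2],np.sqrt(s[2]+s[0]**2+s[1]**2)
def rcirc(P,tol=.0015,it=8):
    m=np.ones(len(P),bool)
    for i in range(it):
        c,r=circ(P[m]); e=abs(np.hypot(*(P-c).T)-r); m=e<max(tol,1.5*np.median(e))
    return c,r,m.mean()
E
python3 - <<'E'
from h import *
import pickle
c=pickle.load(open('pics/w1.pkl','rb'));im=cv2.imread('pics/w1.png').astype(int)
print('px',im[180,330],im[140,265],im[100,230],im[55,350],im[230,285],im[180,404],im[230,404],im[65,410])
# base disc: reddish
b,g,r=im[...,0],im[...,1],im[...,2]
sat=b-r
print('sat plate,disc,table',sat[180,330],sat[140,262],sat[100,230])
E
```

```text
px [191 182 174] [175 177 181] [155 151 147] [163 164 167] [160 160 165] [82 80 80] [72 70 70] [163 191 188]
sat plate,disc,table 17 -6 8
```

Run:
```python
from h import *
import pickle
c=pickle.load(open('pics/w1.pkl','rb'));im=cv2.imread('pics/w1.png')
f=cv2.bilateralFilter(im,7,30,5).astype(int); sat=f[...,0]-f[...,2]
roi=np.zeros(sat.shape,bool); roi[40:275,240:510]=1
# base disc outline
m=((sat<1)&roi).astype(np.uint8); m=cv2.morphologyEx(m,cv2.MORPH_CLOSE,np.ones((5,5)))
k=max(cv2.findContours(m,cv2.RETR_EXTERNAL,cv2.CHAIN_APPROX_NONE)[0],key=cv2.contourArea)
k=cv2.convexHull(k)[:,0]; k=k[k[:,1]<270]
P=np.array([plane(c,p,.008,True)[:2] for p in k]); print('disc',rcirc(P))
# plate disc outline
v=f.max(2); m=((sat>11)&(v>165)&roi).astype(np.uint8); m=cv2.morphologyEx(m,cv2.MORPH_OPEN,np.ones((3,3)))
k=max(cv2.findContours(m,cv2.RETR_EXTERNAL,cv2.CHAIN_APPROX_NONE)[0],key=cv2.contourArea)
k=cv2.convexHull(k)
k=cv2.drawContours(np.zeros_like(m),[k],-1,1,1); yx=np.argwhere(k); P=np.array([plane(c,p[::-1],.077,True)[:2] for p in yx]); cc,r,_=rcirc(P); print('plate',rcirc(P))
d=P-cc; rr=np.hypot(*d.T); q=d[rr<r-.004]; a=np.arctan2(q[:,1],q[:,0]); 
if len(q)>5:
    ln=cv2.fitLine(q.astype(np.float32),cv2.DIST_L2,0,.01,.01).ravel(); print('flat ang',np.degrees(np.arctan2(ln[1],ln[0]))%180-90,'mean dir',np.degrees(np.arctan2(*q.mean(0)[::-1])),len(q))
# fins
m=((f.max(2)<110)&roi).astype(np.uint8)
for k in cv2.findContours(m,cv2.RETR_EXTERNAL,cv2.CHAIN_APPROX_NONE)[0]:
    if cv2.contourArea(k)>300: print('fin',cv2.minAreaRect(k))
o=im[40:275,240:510].copy()
cv2.imwrite('pics/w1c.png',cv2.resize(o,None,fx=2.9,fy=2.5))
```

```text
disc (array([0.5091, 0.2457]), np.float64(0.12821414293035013), np.float64(0.8297872340425532))
plate (array([0.5093, 0.2453]), np.float64(0.06949608463150403), np.float64(0.8030973451327433))
flat ang -22.647873 mean dir -21.8175461400836 78
fin ((403.4987487792969, 196.53567504882812), (27.51816749572754, 75.13066101074219), 2.0454084873199463)
fin ((302.5469665527344, 122.93289184570312), (18.023101806640625, 64.965087890625), 34.99201965332031)
fin ((426.6986083984375, 84.6369857788086), (68.7031478881836, 23.17414665222168), 20.556045532226562)
```

Run:
```python
from h import *
go(.5092,.2455,.130,np.radians(-22.6),50,n=4)
```

```text
q6 0.8098772399351103 turn world 0.02746308547415377 tilt 0.002292704890249 dist 0.12666096948184716
[50, [9.2, 14.5, 26.6], -0.007]
[50, [9.1, 14.5, 26.6], -0.007]
[50, [9.0, 14.6, 26.6], -0.007]
[50, [8.9, 14.6, 26.6], -0.007]
```

Request:
apply_moves --deltas '[[50, [18, 29, 0], -0.014], [50, [18, 29.2, 0], -0.014], [50, [0, 0, 36.4], 0], [50, [0, 0, 40], 0], [50, [0, 0, 30], 0]]'

```text
t: 2.7
tool_pos: [0.5093, 0.2418, 0.2967]
orientation: [-2.618, -1.737, 0.003]
force: [0.1, 0.4, 0.1]
opening: 0.0498
```

Request:
apply_moves --deltas '[[50, [0, 0, 0], 0], [0, [0, 0, 0], 0], [0, [0, 0, 0], 0], [0, [0, 0, 0], 0], [0, [0, 0, 0], 0]]'

```text
t: 3.32
tool_pos: [0.5099, 0.2437, 0.2991]
orientation: [2.616, 1.74, 0.002]
force: [-0.2, -0.8, 0.4]
opening: 0.0146
```

Run:
```python
from h import *
s=robot.read_state();M=Rn.from_rotvec(s['orientation']).as_matrix()
print(s['tool_pos'],np.degrees(np.arctan2(M[1,1],M[0,1])),s['opening'],s['force'],s['wrist_torque'])
```

```text
[0.5099 0.2437 0.2991] -22.741729582866306 0.014568415228800586 [-0.1968 -0.8179  0.3636] [-0.0417 -0.0843 -0.0045]
```

Request:
apply_moves --deltas '[[0, [0, 0, 0], 0], [0, [0, 0, -15], 0], [0, [0, 0, -20], 0], [0, [0, 0, -20], 0], [0, [0, 0, -5], 0]]' --grip_force 40

```text
t: 3.95
tool_pos: [0.5104, 0.2438, 0.3614]
orientation: [2.615, 1.739, 0.007]
force: [-0.9, 0.6, -3.0]
opening: 0.0142
```

Run:
```python
from h import *
s=robot.read_state();print(s['tool_pos'],s['force'],s['opening'])
go(.505,0.,s['tool_pos'][2]-.167,np.radians(-22.7),0,n=6)
cv2.imwrite('pics/top1.png',viewer.read_camera('top'));
```

```text
[0.5104 0.2438 0.3614] [-0.8726  0.5589 -3.0146] 0.014236930903014897
q6 0.752070673769649 turn world 0.0008155629696471323 tilt 0.004281579738234023 dist 0.24389917842233425
[0, [-37.8, 14.9, -0.1], -0.0]
[0, [-37.8, 14.9, -0.1], -0.0]
[0, [-37.8, 14.9, -0.1], -0.0]
[0, [-37.8, 14.9, -0.1], -0.0]
[0, [-37.8, 14.9, -0.1], -0.0]
[0, [-37.8, 14.9, -0.1], -0.0]
```

Request:
apply_moves --deltas '[[0, [-37.8, 14.9, 0], 0], [0, [-37.8, 14.9, 0], 0], [0, [-37.8, 14.9, 0], 0], [0, [-37.8, 14.9, 0], 0], [0, [-37.8, 14.9, 0], 0]]'

```text
t: 4.62
tool_pos: [0.5049, 0.0392, 0.3578]
orientation: [-2.615, -1.74, 0.001]
force: [0.0, 0.0, -3.7]
opening: 0.0137
```

Request:
apply_moves --deltas '[[0, [-37.8, 14.9, 0], 0], [0, [0, 0, 40], 0], [0, [0, 0, 45], 0], [0, [0, 0, 35], 0], [0, [0, 0, 10], 0]]'

```text
t: 5.25
tool_pos: [0.5027, -0.0, 0.2276]
orientation: [-2.612, -1.737, 0.009]
force: [-26.7, 3.6, 50.3]
opening: 0.014
```

Request:
apply_moves --deltas '[[0, [0, 0, 1], 0], [0, [0, 0, 1], 0], [0, [0, 0, 0], 0]]'

```text
t: 5.62
tool_pos: [0.5046, -0.0001, 0.2277]
orientation: [2.616, 1.74, 0.0]
force: [-5.5, -0.1, 7.1]
opening: 0.0137
```

Request:
apply_moves --deltas '[[45, [0, 0, -1], 0], [45, [0, 0, 0], 0], [45, [0, 0, -40], 0], [45, [0, 0, -60], 0], [45, [0, 0, -60], 0]]'

```text
t: 6.25
tool_pos: [0.5042, -0.0001, 0.389]
orientation: [-2.616, -1.74, 0.0]
force: [0.7, -1.2, -0.1]
opening: 0.0452
```

Run:
```python
from h import *
T=viewer.get_calibration('top')
print(robot.read_state()['tool_pos'])
# look pose over carousel side, to see cells and shaft
im=viewer.read_camera('top'); cv2.imwrite('pics/top2.png',im)
for r,k in dark(im,40,60,300): print(np.round(r[0],1),np.round(r[1],1),round(r[2]))
go(.45,-.15,.24,np.radians(-22.7),45)
```

```text
[ 0.5042 -0.0001  0.389 ]
[444.  307.3] [ 4.  24.9] 78
[165.4 310.5] [24.8  8. ] 60
[488.  299.9] [ 4.3 26.4] 84
[171.  259.4] [ 8.4 23.1] 41
[486.8 250.8] [ 5.3 25.9] 79
[438.5 252. ] [22.  7.] 90
[328.  136.5] [15. 14.] 90
q6 0.29507937517806165 turn world 0.0007828988216362909 tilt 0.012446124827841484 dist 0.1600938146401517
[45, [-53.2, 2.1, -2.9], -0.0]
[45, [-53.2, 2.1, -2.9], -0.0]
[45, [-53.2, 2.1, -2.9], -0.0]
```

Run:
```python
from h import *
go(.42,-.28,.24,np.radians(-89),45)
```

```text
q6 0.29507937517806165 turn world -1.1563703952506041 tilt 0.012446124827841484 dist 0.29279270118881257
[45, [-41.6, 4.1, -1.3], 0.165]
[45, [-40.4, 10.9, -1.2], 0.165]
[45, [-38.0, 17.4, -1.1], 0.165]
[45, [-34.6, 23.4, -1.0], 0.165]
[45, [-30.3, 28.8, -0.9], 0.165]
[45, [-25.2, 33.4, -0.9], 0.165]
[45, [-19.3, 37.1, -0.8], 0.165]
```

Request:
apply_moves --deltas '[[45, [-41.6, 4.1, -2], 0.165], [45, [-40.4, 10.9, -2], 0.165], [45, [-38, 17.4, -2], 0.165], [45, [-34.6, 23.4, -2], 0.165], [45, [-30.3, 28.8, -2], 0.165]]'

```text
t: 6.92
tool_pos: [0.4427, -0.2012, 0.3975]
orientation: [3.095, 0.537, 0.001]
force: [1.5, -0.5, 0.1]
opening: 0.0452
```

Request:
apply_moves --deltas '[[45, [-25.2, 33.4, -2], 0.165], [45, [-19.3, 37.1, -2], 0.165], [45, [0, 0, 0], 0]]'

```text
t: 7.3
tool_pos: [0.4178, -0.2822, 0.4014]
orientation: [3.141, 0.022, 0.0]
force: [0.8, 0.4, -0.2]
opening: 0.0449
```

Run:
```python
from h import *
import pickle
print(robot.read_state()['tool_pos'],robot.read_state()['q'])
c=viewer.get_calibration('wrist');im=viewer.read_camera('wrist')
cv2.imwrite('pics/w2.png',im);pickle.dump(c,open('pics/w2.pkl','wb'))
```

```text
[ 0.4178 -0.2822  0.4014] [-0.6955 -0.1299  1.7546 -0.0006  1.5161  0.8615]
```

View pics/w2.png

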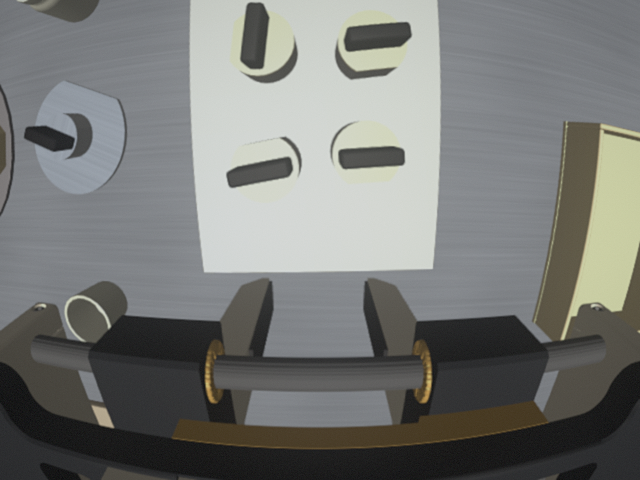

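Plate is lying on the table at (80,138) with the flat at right. Spares are at (263,42), (372,43), (264,168) and (370,157) in this wrist view.

```bash
cat >> h.py <<'E'
def spares(c,im,zl=.063,zf=.101,roi=(0,275,180,460),show=None):
    hsv=cv2.cvtColor(im,cv2.COLOR_BGR2HSV); x=im.astype(int)
    cr=((x[...,1]-x[...,0]>12)&(x.max(2)>120)).astype(np.uint8)
    fn=(x.max(2)<105).astype(np.uint8)
    for m in (cr,fn):
        k=np.zeros_like(m); k[roi[0]:roi[1],roi[2]:roi[3]]=1; m*=k
    cr=cv2.morphologyEx(cr,cv2.MORPH_OPEN,np.ones((3,3)))
    out=[]
    L=[k for k in cv2.findContours(cr,cv2.RETR_EXTERNAL,cv2.CHAIN_APPROX_NONE)[0]if cv2.contourArea(k)>80]
    for f in cv2.findContours(fn,cv2.RETR_EXTERNAL,cv2.CHAIN_APPROX_NONE)[0]:
        if not 300<cv2.contourArea(f)<6000: continue
        fc=np.array(cv2.minAreaRect(f)[0])
        ks=[k for k in L if np.min(np.hypot(*(k[:,0]-fc).T))<32]
        if not ks: continue
        h=cv2.convexHull(np.concatenate(ks)); m=cv2.drawContours(np.zeros_like(cr),[h],-1,1,1)
        fd=cv2.dilate(cv2.drawContours(np.zeros_like(cr),[f],-1,1,-1),np.ones((5,5)))
        P=np.array([plane(c,p[::-1],zl,True)[:2] for p in np.argwhere(m&(1-fd))])
        cc,r,fr=rcirc(P)
        F=np.array([plane(c,p,zf,True)[:2] for p in f[:,0]]).astype(np.float32)
        (fx,fy),(w,hh),a=cv2.minAreaRect(F); ax=np.radians(a if w>hh else a+90)
        n=np.array([-np.sin(ax),np.cos(ax)]); 
        q=(P-cc)@n; print('fin px',fc.round(),'lid c',cc,'r',round(r,4),'fin c',np.array([fx,fy]),'size',round(w,4),round(hh,4),'normal deg',round(float(np.degrees(np.arctan2(n[1],n[0]))),1),'extent +n %.4f -n %.4f'%(q.max(),-q.min()))
E
python3 - <<'E'
from h import *
import pickle
c=pickle.load(open('pics/w2.pkl','rb'));im=cv2.imread('pics/w2.png')
spares(c,im)
cv2.imwrite('pics/w2c.png',cv2.resize(im[0:200,190:440],None,fx=3,fy=3,interpolation=cv2.INTER_CUBIC))
E
```

```text
fin px [371. 157.] lid c [ 0.4756 -0.3221] r 0.0296 fin c [ 0.4764 -0.3206] size 0.0145 0.0495 normal deg -174.6 extent +n 0.0248 -n 0.0292
fin px [360.  69.] lid c [ 0.5744 -0.3249] r 0.03 fin c [ 0.5436 -0.3109] size 0.0451 0.0192 normal deg 161.4 extent +n 0.0135 -n 0.0307
fin px [277.  69.] lid c [ 0.5725 -0.2296] r 0.0295 fin c [ 0.5428 -0.2488] size 0.0163 0.0417 normal deg -147.0 extent +n 0.0159 -n 0.0318
fin px [377.  36.] lid c [ 0.5745 -0.3249] r 0.0301 fin c [ 0.5703 -0.3235] size 0.019 0.0517 normal deg -170.1 extent +n 0.0250 -n 0.0302
fin px [255.  35.] lid c [ 0.5733 -0.2287] r 0.03 fin c [ 0.57   -0.2312] size 0.0178 0.0529 normal deg -94.7 extent +n 0.0302 -n 0.0250
```

View pics/w2c.png

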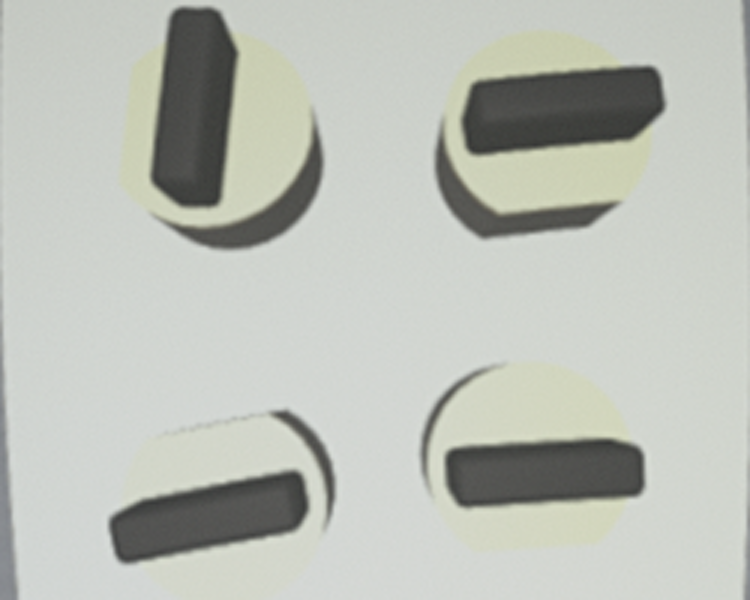

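Flats: top-left pot A faces +y (85°), top-right B faces about -170°, bottom-right D faces -174.6°, and bottom-left C faces about +10°. Within the wrist range I assign D→cell 3, B→cell 4 and C→cell 0, with A left over. D first.

Run:
```python
from h import *
go(.4762,-.3216,.18,np.radians(5.4),45)
```

```text
q6 0.8601260748114963 turn world -1.4939448292426056 tilt 0.00024053886016406695 dist 0.08918821045778448
[45, [6.4, 4.6, 6.0], 0.166]
[45, [7.0, 3.5, 6.0], 0.166]
[45, [7.5, 2.3, 6.0], 0.166]
[45, [7.8, 1.0, 6.0], 0.166]
[45, [7.9, -0.3, 6.0], 0.166]
[45, [7.7, -1.6, 6.0], 0.166]
[45, [7.3, -2.8, 6.0], 0.166]
[45, [6.8, -4.0, 6.0], 0.166]
[45, [6.0, -5.1, 6.0], 0.166]
```

```bash
sed -i 's/dy=(yaw-j+np.pi\/2)%np.pi-np.pi\/2 /dy=yaw-j /' h.py
python3 - <<'E'
from h import *
go(.4762,-.3216,.18,np.radians(5.4),45)
E
```

```text
q6 0.8601260748114963 turn world 1.6476478243471875 tilt 0.00024053886016406695 dist 0.08918821045778448
[45, [5.7, 4.2, 5.4], -0.165]
[45, [5.0, 5.1, 5.4], -0.165]
[45, [4.1, 5.8, 5.4], -0.165]
[45, [3.1, 6.4, 5.4], -0.165]
[45, [2.0, 6.8, 5.4], -0.165]
[45, [0.8, 7.0, 5.4], -0.165]
[45, [-0.3, 7.1, 5.4], -0.165]
[45, [-1.5, 6.9, 5.4], -0.165]
[45, [-2.6, 6.6, 5.4], -0.165]
[45, [-3.7, 6.1, 5.4], -0.165]
```

Request:
apply_moves --deltas '[[45, [5.7, 4.2, 5.4], -0.165], [45, [5, 5.1, 5.4], -0.165], [45, [4.1, 5.8, 5.4], -0.165], [45, [3.1, 6.4, 5.4], -0.165], [45, [2, 6.8, 5.4], -0.165]]'

```text
t: 7.98
tool_pos: [0.4486, -0.2991, 0.3741]
orientation: [-2.86, -1.299, -0.001]
force: [0.9, 0.1, 0.6]
opening: 0.0452
```

Request:
apply_moves --deltas '[[45, [0.8, 7, 5.4], -0.165], [45, [-0.3, 7.1, 5.4], -0.165], [45, [-1.5, 6.9, 5.4], -0.165], [45, [-2.6, 6.6, 5.4], -0.165], [45, [-3.7, 6.1, 5.4], -0.165]]'

```text
t: 8.6
tool_pos: [0.4777, -0.3193, 0.347]
orientation: [-2.1, -2.337, -0.001]
force: [-1.0, 0.3, -0.2]
opening: 0.0451
```

Request:
apply_moves --deltas '[[45, [0, 0, 0], 0]]'

```text
t: 8.72
tool_pos: [0.4774, -0.3194, 0.3466]
orientation: [-2.107, -2.328, -0.0]
force: [-0.5, 0.2, -0.2]
opening: 0.0448
```

Run:
```python
from h import *
import pickle
go(.4762,-.3216,.085,np.radians(5.4),45)
c=viewer.get_calibration('wrist');im=viewer.read_camera('wrist')
cv2.imwrite('pics/w3.png',im);pickle.dump(c,open('pics/w3.pkl','wb'))
```

```text
q6 -0.7788739946252504 turn world -0.005502529037598083 tilt 0.0012817484851296297 dist 0.09463519857902838
[45, [-1.1, -0.7, 47.3], 0.003]
[45, [-1.1, -0.7, 47.3], 0.003]
```

View pics/w3.png

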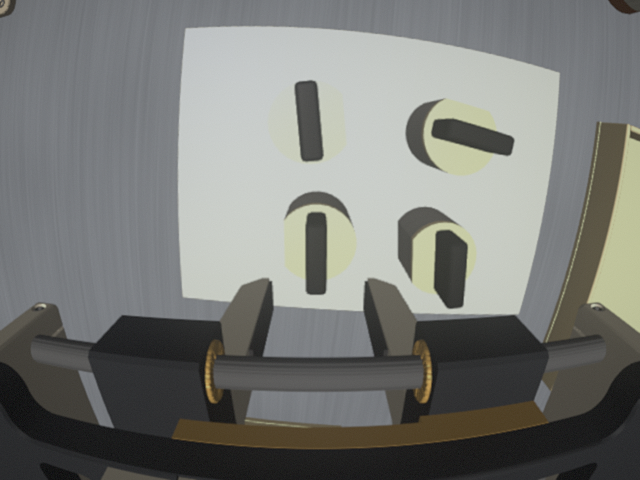

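In this view the target D is at (316,253), between the fingers. C is at (309,120).

Run:
```python
from h import *
import pickle
c=pickle.load(open('pics/w3.pkl','rb'));im=cv2.imread('pics/w3.png')
spares(c,im,roi=(60,300,240,530))
c2=pickle.load(open('pics/w2.pkl','rb'))
print(tri([ray(c2,(371,156),True),ray(c,(316,252),True)]), tri([ray(c2,(262,170),True),ray(c,(309,121),True)]))
x=im.astype(int);print(x[130,330],x[130,370],x[240,340])
# C: weak cream
w=cv2.GaussianBlur(im,(3,3),0).astype(int); m=((w[...,1]-w[...,0]>4)).astype(np.uint8); m[:70]=0;m[180:]=0;m[:,:240]=0;m[:,370:]=0
m=cv2.morphologyEx(m,cv2.MORPH_OPEN,np.ones((3,3)));h=cv2.convexHull(np.argwhere(m)[:,::-1].astype(np.int32)); q=cv2.drawContours(np.zeros_like(m),[h],-1,1,1)
P=np.array([plane(c,p[::-1],.063,True)[:2] for p in np.argwhere(q)]);print('C',rcirc(P),m.sum())
```

```text
fin px [383. 290.] lid c [ 0.5745 -0.3252] r 0.0303 fin c [ 0.5231 -0.3382] size 0.0268 0.0142 normal deg 94.5 extent +n 0.0301 -n 0.0304
fin px [450. 265.] lid c [ 0.5745 -0.3254] r 0.0303 fin c [ 0.5669 -0.3175] size 0.023 0.0522 normal deg -170.2 extent +n 0.0243 -n 0.0304
fin px [316. 253.] lid c [ 0.4753 -0.3222] r 0.0302 fin c [ 0.4751 -0.3175] size 0.0129 0.0549 normal deg -174.9 extent +n 0.0243 -n 0.0301
fin px [414. 236.] lid c [ 0.5745 -0.3253] r 0.0303 fin c [ 0.5371 -0.2995] size 0.0471 0.0304 normal deg 152.2 extent +n 0.0093 -n 0.0308
fin px [318. 204.] lid c [ 0.477  -0.3226] r 0.0286 fin c [ 0.4732 -0.2841] size 0.0383 0.0146 normal deg 91.9 extent +n 0.0201 -n 0.0283
fin px [473. 136.] lid c [ 0.5735 -0.2287] r 0.0302 fin c [ 0.5675 -0.229 ] size 0.0145 0.0584 normal deg -94.7 extent +n 0.0304 -n 0.0248
fin px [422. 135.] lid c [ 0.5741 -0.2294] r 0.0293 fin c [ 0.5324 -0.2337] size 0.0207 0.0423 normal deg -171.4 extent +n 0.0167 -n 0.0290
fin px [309. 121.] lid c [ 0.4622 -0.2385] r 0.0257 fin c [ 0.4623 -0.2338] size 0.0131 0.0485 normal deg -169.3 extent +n 0.0263 -n 0.0249
(array([ 0.4755, -0.3234,  0.0789]), np.float64(2.3918052000843864e-05)) (array([ 0.4619, -0.2335,  0.073 ]), np.float64(0.0001120080683239474))
[186 202 199] [201 205 201] [172 205 201]
C (array([ 0.4623, -0.2346]), np.float64(0.030170858248470236), np.float64(0.8395061728395061)) 3879
```

Request:
apply_moves --deltas '[[45, [-2.6, -2.2, 40], 0], [45, [0, 0, 40], 0], [45, [0, 0, 14.5], 0], [45, [0, 0, 0], 0], [0, [0, 0, 0], 0]]'

```text
t: 9.4
tool_pos: [0.4756, -0.3238, 0.2548]
orientation: [2.109, 2.325, 0.0]
force: [-0.1, 0.7, 0.6]
opening: 0.0389
```

Request:
apply_moves --deltas '[[0, [0, 0, 0], 0], [0, [0, 0, 0], 0], [0, [0, 0, 0], 0], [0, [0, 0, 0], 0]]'

```text
t: 9.9
tool_pos: [0.4751, -0.3235, 0.2534]
orientation: [2.109, 2.327, 0.0]
force: [0.7, 0.9, 3.0]
opening: 0.0133
```

```bash
cat >> h.py <<'E'
def st():
    s=robot.read_state();M=Rn.from_rotvec(s['orientation']).as_matrix()
    print('t',s['t'],'pos',s['tool_pos'],'phi',np.degrees(np.arctan2(M[1,1],M[0,1])),'open',s['opening'],'F',s['force'],'q6',s['q'][5])
C0=np.array([.5092,.2455]); YAW=-22.6
def cell(k,phi_off,z,off=(0,0),n=None,grip=0):
    a=np.radians(YAW+72*k); p=C0+.088*np.array([np.cos(a),np.sin(a)])+off
    ph=(YAW+72*k+phi_off+180)%360-180; print('cell',k,p,ph); go(p[0],p[1],z,np.radians(ph),grip,n=n)
E
python3 -c "from h import *;st()"
```

```text
t 9.9 pos [ 0.4751 -0.3235  0.2534] phi 5.612596845850338 open 0.01330526269416403 F [0.7163 0.8878 2.9683] q6 -0.7850092116211645
```

Run:
```python
from h import *
C=C0+.088*np.array([np.cos(np.radians(-166.6)),np.sin(np.radians(-166.6))]); print(C)
p=robot.read_state()['tool_pos']
go(.475,-.3235,.245,np.radians(5.6),0)
go(p[0]-0.0+(C[0]-p[0]),p[1]+(C[1]-p[1]),p[2]-.167,np.radians(13.4),0)
```

```text
[0.4236 0.2251]
q6 -0.7850092116211645 turn world -0.00021985643545459344 tilt 0.0008434957836432949 dist 0.1586429385012239
[0, [0.0, 0.0, -52.9], 0.0]
[0, [0.0, 0.0, -52.9], 0.0]
[0, [0.0, 0.0, -52.9], 0.0]
q6 -0.7850092116211645 turn world 0.1359158252201031 tilt 0.0008434957836432949 dist 0.5510265617354325
[0, [55.1, 0.2, 0.0], -0.014]
[0, [55.1, 1.0, 0.0], -0.014]
[0, [55.1, 1.7, 0.0], -0.014]
[0, [55.0, 2.5, 0.0], -0.014]
[0, [55.0, 3.2, 0.0], -0.014]
[0, [55.0, 4.0, 0.0], -0.014]
[0, [54.9, 4.7, 0.0], -0.014]
[0, [54.8, 5.5, 0.0], -0.014]
[0, [54.8, 6.2, 0.0], -0.014]
[0, [54.7, 7.0, 0.0], -0.014]
```

Request:
apply_moves --deltas '[[0, [0, 0, -15], 0], [0, [0, 0, -50], 0], [0, [0, 0, -55], 0], [0, [0, 0, -40], 0]]'

```text
t: 10.4
tool_pos: [0.4748, -0.3233, 0.4163]
orientation: [2.108, 2.326, 0.0]
force: [0.7, -1.5, -3.1]
opening: 0.0136
```

Request:
apply_moves --deltas '[[0, [55.1, 0.2, 0], -0.014], [0, [55.1, 1, 0], -0.014], [0, [55.1, 1.7, 0], -0.014], [0, [55, 2.5, 0], -0.014], [0, [55, 3.2, 0], -0.014]]'

```text
t: 11.02
tool_pos: [0.4481, -0.0475, 0.4134]
orientation: [2.027, 2.4, 0.0]
force: [0.3, 0.3, -3.1]
opening: 0.0136
```

Request:
apply_moves --deltas '[[0, [55, 4, 0], -0.014], [0, [54.9, 4.7, 0], -0.014], [0, [40, 4.5, 0], -0.012], [0, [0, 0, 0], 0], [0, [0, 0, 0], 0]]'

```text
t: 11.65
tool_pos: [0.4348, 0.1005, 0.4131]
orientation: [1.978, 2.44, -0.001]
force: [0.3, -0.0, -2.0]
opening: 0.0135
```

Run:
```python
from h import *
import pickle
st()
c=viewer.get_calibration('wrist');im=viewer.read_camera('wrist')
cv2.imwrite('pics/w4.png',im);pickle.dump(c,open('pics/w4.pkl','wb'))
```

```text
t 11.65 pos [0.4348 0.1005 0.4131] phi 11.949250591307091 open 0.013512724296414013 F [ 0.3306 -0.0432 -2.0158] q6 -0.09621478013125596
```

View pics/w4.png

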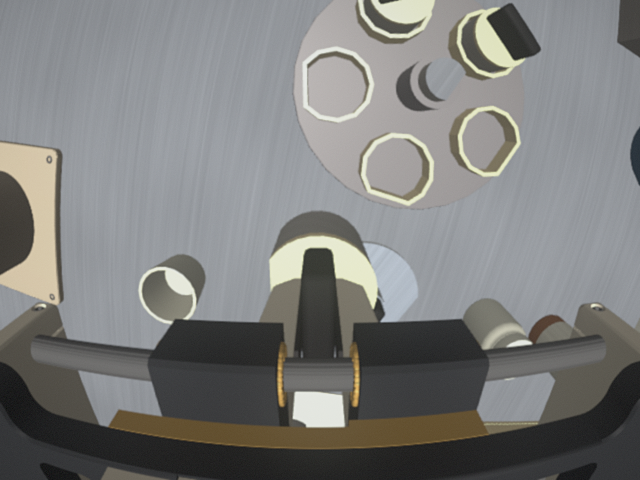

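The three empty collars are fully visible at (337,85), (396,168) and (486,141), the shaft is at (435,78), and the held pot is at (322,250).

Run:
```python
from h import *
import pickle
from scipy.optimize import least_squares
c=pickle.load(open('pics/w4.pkl','rb'));im=cv2.imread('pics/w4.png')
x=cv2.GaussianBlur(im,(3,3),0).astype(int)
cr=((x[...,1]-x[...,0]>6)&(x.max(2)>110)).astype(np.uint8)
obs={}
for k,(u,v) in {3:(337,85),4:(396,168),0:(486,141)}.items():
    m=cr.copy(); g=np.zeros_like(m); cv2.circle(g,(u,v),46,1,-1); m&=g
    ks=cv2.findContours(m,cv2.RETR_EXTERNAL,cv2.CHAIN_APPROX_NONE)[0]; h=max(ks,key=cv2.contourArea)
    P=np.array([plane(c,p,.036,True)[:2] for p in h[:,0]])
    cc,r,f=rcirc(P,.002); print(k,cc,round(r,4),round(f,2),len(h)); obs[k]=cc
X=np.array([obs[k] for k in(0,3,4)]);ang=np.radians([0,216,288])
fun=lambda q:(X-np.c_[q[0]+.088*np.cos(ang+q[2]),q[1]+.088*np.sin(ang+q[2])]).ravel()
s=least_squares(fun,[.5092,.2455,-.39]);print(s.x,np.degrees(s.x[2]),s.fun)
# base disc
f=cv2.bilateralFilter(im,7,30,5).astype(int); m=((f[...,0]-f[...,2]<1)).astype(np.uint8); m[215:]=0;m[:,:285]=0;m[:,535:]=0
k=max(cv2.findContours(cv2.morphologyEx(m,cv2.MORPH_CLOSE,np.ones((5,5))),cv2.RETR_EXTERNAL,cv2.CHAIN_APPROX_NONE)[0],key=cv2.contourArea)
h=cv2.convexHull(k)[:,0]; h=h[h[:,1]>20]; print('disc',rcirc(np.array([plane(c,p,.008,True)[:2] for p in h])))
# held lid: front arc, cream in roi
m=cr.copy(); g=np.zeros_like(m); g[232:300,262:384]=1; m&=g; 
pts=[(u,np.argmax(m[:,u])) for u in range(275,372) if m[:,u].any()]
z=robot.read_state()['tool_pos'][2]-.1904
P=np.array([plane(c,p,z,True)[:2] for p in pts]); print('lid',rcirc(P,.001),'z',z)
p=robot.read_state()['tool_pos'][:2]; a=np.radians(11.95); print('in tool x,y:',[( (rcirc(P,.001)[0]-p)@np.array(v)) for v in((-np.sin(a),np.cos(a)),(np.cos(a),np.sin(a)))])
```

```text
3 [0.4264 0.2262] 0.0345 0.6 380
4 [0.5008 0.158 ] 0.0378 0.84 216
0 [0.5836 0.2116] 0.0386 0.66 203
[ 0.5078  0.2459 -0.4029] -23.08564525146952 [-0.0052  0.0002  0.0044 -0.      0.0008 -0.0002]
disc (array([0.5125, 0.248 ]), np.float64(0.1317461563887377), np.float64(0.7631578947368421))
lid (array([0.4334, 0.1037]), np.float64(0.028975184294552328), np.float64(1.0)) z 0.22264956123034157
in tool x,y: [np.float64(0.0038465744578939447), np.float64(-0.0007224468050594224)]
```

Run:
```python
from h import *
import pickle
from scipy.optimize import least_squares
c=pickle.load(open('pics/w4.pkl','rb'));im=cv2.imread('pics/w4.png')
x=cv2.GaussianBlur(im,(3,3),0).astype(int)
print('ring3 px',x[85,304],x[50,330],x[110,368],'disc',x[60,300],x[85,337],'ring4',x[168,363])
cell={3:(337,85),4:(396,168),0:(486,141)}
vis=im.copy(); res={}
for k,(u,v) in cell.items():
    a=np.radians(-22.6+72*k); c0=C0+.088*np.array([np.cos(a),np.sin(a)])
    pts=[]
    # radial search in world at z=.036: ring's outer edge = outermost cream sample
    for t in np.radians(np.arange(0,360,4)):
        rr=np.arange(.026,.046,.0004)
        val=[]
        for r in rr:
            p=proj(c,np.array([*(c0+r*np.array([np.cos(t),np.sin(t)])),.036]),True)
            q=cv2.getRectSubPix(im,(1,1),(float(p[0]),float(p[1])))[0,0].astype(int); val.append(q.max()+2*(int(q[1])-int(q[0])))
        val=np.convolve(val,np.ones(3)/3,'same'); i=np.argmax(val[3:-3])+3
        w=np.clip(np.array(val)-0.5*(val[i]+np.median(val)),0,None); w[abs(rr-rr[i])>.005]=0
        r=(w*rr).sum()/w.sum(); pts.append((t,r))
    pts=np.array(pts)
    def mod(q):
        ox,oy,R,F,ya=q
        P=np.c_[pts[:,1]*np.cos(pts[:,0])-ox,pts[:,1]*np.sin(pts[:,0])-oy]
        d=np.c_[np.hypot(*P.T)-R,P@np.array([np.cos(a+ya),np.sin(a+ya)])-F]; return d.max(1)
    s=least_squares(mod,[0,0,.034,.028,0],loss='soft_l1',f_scale=.0007)
    res[k]=c0+s.x[:2]; print(k,'ctr',res[k],'R,F',s.x[2:4],'flat yaw err deg',np.degrees(s.x[4]),'rms',np.sqrt((s.fun**2).mean()),'off',s.x[:2])
X=np.array([res[k] for k in(0,3,4)]);ang=np.radians([0,216,288])
fun=lambda q:(X-np.c_[q[0]+.088*np.cos(ang+q[2]),q[1]+.088*np.sin(ang+q[2])]).ravel()
s=least_squares(fun,[.5092,.2455,-.39]);print(s.x[:2],np.degrees(s.x[2]),s.fun)
```

```text
ring3 px [226 231 229] [217 225 222] [169 170 174] disc [179 181 185] [175 176 181] ring4 [215 234 232]
3 ctr [0.4235 0.2258] R,F [0.0344 0.0282] flat yaw err deg -0.4454685512494227 rms 0.00028541284102801093 off [-0.0001  0.0007]
4 ctr [0.5018 0.1581] R,F [0.0343 0.0281] flat yaw err deg -0.3817959403333447 rms 0.00029475743069467414 off [-0.0004  0.0003]
0 ctr [0.5903 0.2116] R,F [0.0343 0.028 ] flat yaw err deg -0.2902957505375645 rms 0.00027925720288832456 off [-0.0001 -0.0001]
[0.5093 0.2458] -22.882150349328146 [ 0.  0. -0.  0.  0. -0.]
```

```bash
sed -i 's/^C0=.*/C0=np.array([.5093,.2458]); YAW=-22.9/' h.py
cat >> h.py <<'E'
def place(k,opp,z,ox=0.,oy=0.,n=None,grip=0):
    "ox,oy: pot axis in tool frame (m); z: TCP height"
    a=np.radians(YAW+72*k); p=C0+.088*np.array([np.cos(a),np.sin(a)])
    ph=np.radians((YAW+72*k+180*opp+180)%360-180); x=np.array([-np.sin(ph),np.cos(ph)]);y=np.array([np.cos(ph),np.sin(ph)])
    p=p-ox*x-oy*y; print('TCP',p,'phi',np.degrees(ph)); go(p[0],p[1],z-.167,ph,grip,n=n)
E
python3 - <<'E'
from h import *
place(3,1,.413,.0018)
E
```

```text
TCP [0.424  0.2241] phi 13.100000000000023
q6 -0.0961011926439137 turn world 0.021214208372606652 tilt 0.0004776897162842827 dist 0.12453897329943026
[0, [41.2, 5.0, 0.0], -0.007]
[0, [41.2, 5.3, 0.0], -0.007]
[0, [41.1, 5.5, 0.0], -0.007]
```

Request:
apply_moves --deltas '[[0, [41.2, 5, 0], -0.007], [0, [41.2, 5.3, 0], -0.007], [0, [41.1, 5.5, 0], -0.007], [0, [0, 0, 50], 0], [0, [0, 0, 50], 0]]'

```text
t: 12.32
tool_pos: [0.4247, 0.2242, 0.3124]
orientation: [1.953, 2.459, 0.002]
force: [0.2, 0.7, -3.3]
opening: 0.0135
```

Request:
apply_moves --deltas '[[0, [0, 0, 13], 0], [0, [0, 0, 0], 0], [0, [0, 0, 0], 0]]'

```text
t: 12.7
tool_pos: [0.4252, 0.2247, 0.3024]
orientation: [1.953, 2.458, 0.005]
force: [0.2, 0.1, -2.5]
opening: 0.0138
```

Run:
```python
from h import *
st(); place(3,1,.259,.0018,n=4)
```

```text
t 12.7 pos [0.4252 0.2247 0.3024] phi 13.069072566552565 open 0.013787814226286221 F [ 0.1546  0.1295 -2.5326] q6 0.15143696362519166
TCP [0.424  0.2241] phi 13.100000000000023
q6 0.15143696362519166 turn world 0.0005397855428495579 tilt 0.003702255970533209 dist 0.04341201697864829
[0, [-0.1, -0.4, 10.8], -0.0]
[0, [-0.1, -0.4, 10.8], -0.0]
[0, [-0.1, -0.4, 10.8], -0.0]
[0, [-0.1, -0.4, 10.8], -0.0]
```

Request:
apply_moves --deltas '[[0, [-0.2, -1.2, 8], 0], [0, [0, 0, 8], 0], [0, [0, 0, 8], 0], [0, [0, 0, 6], 0]]' --grip_force 30

```text
t: 13.2
tool_pos: [0.4226, 0.2242, 0.269]
orientation: [-1.953, -2.46, 0.001]
force: [0.1, 0.1, -2.3]
opening: 0.0139
```

```bash
python3 -c "
from h import *
st()"
```

```text
t 13.2 pos [0.4226 0.2242 0.269 ] phi 13.126627465417062 open 0.013933460813951177 F [ 0.0833  0.0786 -2.3091] q6 0.1514868534638265
```

Request:
apply_moves --deltas '[[0, [0, 0.5, 5], 0], [0, [0, 0, 4], 0], [0, [0, 0, 2], 0], [0, [0, 0, 0], 0]]'

```text
t: 13.7
tool_pos: [0.4234, 0.2244, 0.2589]
orientation: [1.953, 2.461, 0.0]
force: [-0.2, -0.6, -1.7]
opening: 0.0136
```

Request:
apply_moves --deltas '[[0, [0, 0, 1.5], 0], [0, [0, 0, 0], 0], [35, [0, 0, 0], 0], [35, [0, 0, 0], 0], [35, [0, 0, 0], 0]]'

```text
t: 14.32
tool_pos: [0.4234, 0.2244, 0.2573]
orientation: [1.953, 2.461, 0.0]
force: [-0.2, 0.3, 0.0]
opening: 0.0346
```

Request:
apply_moves --deltas '[[35, [0, 0, -30], 0], [35, [0, 0, -50], 0], [35, [0, 0, -50], 0], [35, [0, 0, -15], 0]]'

```text
t: 14.82
tool_pos: [0.424, 0.2247, 0.4063]
orientation: [1.951, 2.458, 0.008]
force: [0.2, -0.1, -0.3]
opening: 0.0352
```

Run:
```python
from h import *
st(); go(.5745,-.3252,.245,np.radians(9.85),45)
```

```text
t 14.825 pos [0.424  0.2247 0.4063] phi 13.12334204676834 open 0.035153618124432094 F [ 0.186  -0.0997 -0.2589] q6 0.15134498924804576
q6 0.15134498924804576 turn world -0.05713059626007774 tilt 0.006077094755481938 dist 0.5701438024156102
[45, [-57.0, 2.2, -0.6], 0.006]
[45, [-57.0, 2.5, -0.6], 0.006]
[45, [-56.9, 2.8, -0.6], 0.006]
[45, [-56.9, 3.1, -0.6], 0.006]
[45, [-56.9, 3.5, -0.6], 0.006]
[45, [-56.9, 3.8, -0.6], 0.006]
[45, [-56.9, 4.1, -0.6], 0.006]
[45, [-56.8, 4.4, -0.6], 0.006]
[45, [-56.8, 4.8, -0.6], 0.006]
[45, [-56.8, 5.1, -0.6], 0.006]
```

Request:
apply_moves --deltas '[[45, [-57, 2.2, 0], 0.006], [45, [-57, 2.5, 0], 0.006], [45, [-56.9, 2.8, 0], 0.006], [45, [-56.9, 3.1, 0], 0.006], [45, [-56.9, 3.5, 0], 0.006]]'

```text
t: 15.45
tool_pos: [0.4984, -0.0524, 0.4013]
orientation: [-1.989, -2.43, 0.001]
force: [-0.2, 0.4, 0.1]
opening: 0.0449
```

Request:
apply_moves --deltas '[[45, [-56.9, 3.8, 0], 0.006], [45, [-56.9, 4.1, 0], 0.006], [45, [-56.8, 4.4, 0], 0.006], [45, [-56.8, 4.8, 0], 0.006], [45, [-56.8, 5.1, 0], 0.006]]'

```text
t: 16.08
tool_pos: [0.5732, -0.3275, 0.4008]
orientation: [-2.025, -2.399, 0.0]
force: [0.5, -0.1, 0.2]
opening: 0.045
```

Request:
apply_moves --deltas '[[45, [0, 0, 50], 0], [45, [0, 0, 10], 0], [45, [0, 0, 0], 0]]'

```text
t: 16.45
tool_pos: [0.5727, -0.3249, 0.3409]
orientation: [-2.023, -2.399, 0.0]
force: [0.8, 0.6, -0.0]
opening: 0.0449
```

Run:
```python
from h import *
import pickle
st(); go(.5745,-.3252,.085,np.radians(9.85),45)
c=viewer.get_calibration('wrist');im=viewer.read_camera('wrist')
cv2.imwrite('pics/w5.png',im);pickle.dump(c,open('pics/w5.pkl','wb'))
t=viewer.read_camera('top');cv2.imwrite('pics/top3.png',t)
for X in ((.5745,-.3252),(.5734,-.2287),(.4623,-.2346)): print(proj(c,np.array([*X,.063]),True))
spares(c,im,roi=(40,300,40,400))
```

```text
t 16.45 pos [ 0.5727 -0.3249  0.3409] phi 9.719430195811121 open 0.044944937996203256 F [ 0.7676  0.6206 -0.0383] q6 -0.7635328180332617
q6 -0.7635328180332617 turn world 0.002278872986780228 tilt 0.003565324692966986 dist 0.08893123351409997
[45, [-0.4, 1.0, 44.5], -0.001]
[45, [-0.4, 1.0, 44.5], -0.001]
[322.1117 244.0471]
[344.6949 110.9594]
[188.1042  97.9443]
fin px [322. 254.] lid c [ 0.5745 -0.3252] r 0.0303 fin c [ 0.5736 -0.3208] size 0.0131 0.0548 normal deg -170.3 extent +n 0.0250 -n 0.0302
fin px [323. 204.] lid c [ 0.5762 -0.3255] r 0.0288 fin c [ 0.5685 -0.2882] size 0.0379 0.0148 normal deg 97.9 extent +n 0.0194 -n 0.0284
fin px [348. 109.] lid c [ 0.5747 -0.2317] r 0.0271 fin c [ 0.5732 -0.2294] size 0.0144 0.0487 normal deg -94.8 extent +n 0.0272 -n 0.0271
fin px [226. 105.] lid c [ 0.4624 -0.2342] r 0.0293 fin c [ 0.5011 -0.2379] size 0.0415 0.0179 normal deg 174.0 extent +n 0.0093 -n 0.0180
fin px [178.  93.] lid c [ 0.4618 -0.2341] r 0.0298 fin c [ 0.4686 -0.2331] size 0.0237 0.049 normal deg -169.3 extent +n 0.0296 -n 0.0248
```

Request:
apply_moves --deltas '[[45, [-0.4, 1.9, 40], 0], [45, [0, 0, 38], 0], [45, [0, 0, 10.5], 0], [45, [0, 0, 0], 0], [0, [0, 0, 0], 0]]'

```text
t: 17.18
tool_pos: [0.5759, -0.3262, 0.2567]
orientation: [2.023, 2.398, 0.001]
force: [0.4, -0.8, 1.0]
opening: 0.0394
```

Request:
apply_moves --deltas '[[0, [0, 0, 0], 0], [0, [0, 0, 0], 0], [0, [0, 0, 0], 0], [0, [0, 0, 0], 0]]'

```text
t: 17.68
tool_pos: [0.5751, -0.3259, 0.2545]
orientation: [2.026, 2.4, 0.0]
force: [-0.6, 0.5, 3.9]
opening: 0.0137
```

Run:
```python
from h import *
st()
a=np.radians(YAW+288); p=C0+.088*np.array([np.cos(a),np.sin(a)])
s=robot.read_state(); print('seat z',s['tool_pos'][2]+.005)
place(4,1,s['tool_pos'][2],.0,n=11)
```

```text
t 17.675 pos [ 0.5751 -0.3259  0.2545] phi 9.67912194775761 open 0.013654979089961081 F [-0.6451  0.5326  3.9357] q6 -0.7620482719989242
seat z 0.259466459945384
TCP [0.5018 0.1581] phi 85.10000000000002
q6 -0.7620482719989242 turn world 1.316342646756758 tilt 0.0007654571420596216 dist 0.4895969676650674
[0, [44.5, 0.8, 0.0], -0.12]
[0, [44.1, 6.1, 0.0], -0.12]
[0, [43.0, 11.4, 0.0], -0.12]
[0, [41.4, 16.4, 0.0], -0.12]
[0, [39.1, 21.2, 0.0], -0.12]
[0, [36.3, 25.7, 0.0], -0.12]
[0, [33.0, 29.9, 0.0], -0.12]
[0, [29.2, 33.6, 0.0], -0.12]
[0, [24.9, 36.9, 0.0], -0.12]
[0, [20.4, 39.6, 0.0], -0.12]
[0, [15.5, 41.7, 0.0], -0.12]
```

Request:
apply_moves --deltas '[[0, [0, 0, -15], 0], [0, [0, 0, -50], 0], [0, [0, 0, -55], 0], [0, [0, 0, -40], 0]]' --grip_force 40

```text
t: 18.18
tool_pos: [0.575, -0.3258, 0.4173]
orientation: [2.025, 2.399, 0.0]
force: [-0.2, -1.0, -2.6]
opening: 0.0137
```

Request:
apply_moves --deltas '[[0, [44.5, 0.8, 0], -0.12], [0, [44.1, 6.1, 0], -0.12], [0, [43, 11.4, 0], -0.12], [0, [41.4, 16.4, 0], -0.12], [0, [39.1, 21.2, 0], -0.12]]'

```text
t: 18.8
tool_pos: [0.5408, -0.1044, 0.4142]
orientation: [-1.22, -2.895, -0.0]
force: [0.1, 0.9, -1.9]
opening: 0.0138
```

Request:
apply_moves --deltas '[[0, [36.3, 25.7, 0], -0.12], [0, [33, 29.9, 0], -0.12], [0, [29.2, 33.6, 0], -0.12], [0, [24.9, 36.9, 0], -0.12], [0, [20.4, 39.6, 0], -0.12]]'

```text
t: 19.42
tool_pos: [0.5069, 0.1155, 0.4143]
orientation: [0.31, 3.126, 0.0]
force: [1.3, -0.2, -2.9]
opening: 0.0138
```

Request:
apply_moves --deltas '[[0, [15.5, 41.7, 0], -0.12], [0, [0, 0, 50], 0], [0, [0, 0, 50], 0], [0, [0, 0, 10], 0], [0, [0, 0, 0], 0]]'

```text
t: 20.05
tool_pos: [0.5008, 0.158, 0.3045]
orientation: [-0.129, -3.138, 0.0]
force: [0.7, -0.5, -2.5]
opening: 0.014
```

Run:
```python
from h import *
st(); place(4,1,.27,.0008,n=3)
```

```text
t 20.05 pos [0.5008 0.158  0.3045] phi 85.2990805120583 open 0.01396771568780935 F [ 0.6728 -0.4613 -2.5349] q6 -1.2807772109987288
TCP [0.5026 0.1581] phi 85.10000000000002
q6 -1.2807772109987288 turn world -0.003474610411973167 tilt 0.0005082164073569322 dist 0.03455287427484973
[0, [-0.6, 0.1, 11.5], 0.001]
[0, [-0.6, 0.1, 11.5], 0.001]
[0, [-0.6, 0.1, 11.5], 0.001]
```

Request:
apply_moves --deltas '[[0, [-1.4, 0, 8], 0.003], [0, [0, 0, 9], 0], [0, [0, 0, 9], 0], [0, [0, 0, 8], 0], [0, [0, 0, 0], 0]]' --grip_force 30

```text
t: 20.68
tool_pos: [0.5016, 0.1579, 0.2686]
orientation: [-0.133, -3.137, 0.001]
force: [0.3, 0.1, -4.0]
opening: 0.0136
```

Run:
```python
from h import *
st(); place(4,1,.2595,.0008,n=1)
```

```text
t 20.675 pos [0.5016 0.1579 0.2686] phi 85.14197443825046 open 0.013576408194930114 F [ 0.3487  0.1114 -4.0448] q6 -1.278538121511884
TCP [0.5026 0.1581] phi 85.10000000000002
q6 -1.278538121511884 turn world -0.0007325921491452281 tilt 0.00207026615751123 dist 0.009168429977061103
[0, [-1.0, 0.2, 9.1], 0.001]
```

Request:
apply_moves --deltas '[[0, [-0.5, 0, 4], 0], [0, [0, 0, 4], 0], [0, [0, 0, 2], 0], [0, [0, 0, 0.5], 0], [0, [0, 0, 0], 0]]'

```text
t: 21.3
tool_pos: [0.5027, 0.158, 0.2595]
orientation: [0.133, 3.139, 0.0]
force: [-0.4, -0.6, -0.6]
opening: 0.0135
```

Request:
apply_moves --deltas '[[0, [0, 0, 0.5], 0], [35, [0, 0, 0], 0], [35, [0, 0, 0], 0], [35, [0, 0, 0], 0], [35, [0, 0, -20], 0]]'

```text
t: 21.92
tool_pos: [0.5018, 0.1578, 0.2772]
orientation: [-0.133, -3.135, 0.001]
force: [-0.9, -0.7, 0.3]
opening: 0.0348
```

Request:
apply_moves --deltas '[[35, [0, 0, -50], 0], [35, [0, 0, -50], 0], [35, [0, 0, -20], 0]]'

```text
t: 22.3
tool_pos: [0.5033, 0.1581, 0.4025]
orientation: [0.133, 3.134, 0.002]
force: [0.4, 0.6, -0.1]
opening: 0.0354
```

Run:
```python
from h import *
st(); go(.4621,-.2343,.235,np.radians(10.7),45)
```

```text
t 22.3 pos [0.5033 0.1581 0.4025] phi 85.1433306312789 open 0.03539100138391073 F [ 0.3802  0.6293 -0.1437] q6 -1.2788275143088685
q6 -1.2788275143088685 turn world -1.2992812256665656 tilt 0.005271509899773293 dist 0.39457318831519234
[45, [1.0, -49.3, 0.0], 0.162]
[45, [-7.0, -48.8, 0.0], 0.162]
[45, [-14.8, -47.0, 0.1], 0.162]
[45, [-22.2, -44.0, 0.1], 0.162]
[45, [-29.1, -39.9, 0.1], 0.162]
[45, [-35.1, -34.6, 0.2], 0.162]
[45, [-40.3, -28.5, 0.2], 0.162]
[45, [-44.3, -21.6, 0.3], 0.162]
```

Request:
apply_moves --deltas '[[45, [1, -49.3, 0], 0.162], [45, [-7, -48.8, 0], 0.162], [45, [-14.8, -47, 0], 0.162], [45, [-22.2, -44, 0], 0.162], [45, [-29.1, -39.9, 0], 0.162]]'

```text
t: 22.92
tool_pos: [0.4764, -0.0887, 0.3977]
orientation: [-1.366, -2.828, 0.0]
force: [0.7, -0.8, -0.3]
opening: 0.0449
```

Request:
apply_moves --deltas '[[45, [-35.1, -34.6, 0], 0.162], [45, [-40.3, -28.5, 0], 0.162], [45, [-44.3, -21.6, 0], 0.162], [45, [0, 0, 55], 0], [45, [0, 0, 0], 0]]'

```text
t: 23.55
tool_pos: [0.46, -0.2338, 0.3383]
orientation: [-1.995, -2.413, 0.002]
force: [-0.2, 1.1, 0.5]
opening: 0.0447
```

Run:
```python
from h import *
import pickle
st(); go(.4621,-.2343,.085,np.radians(10.7),45)
c=viewer.get_calibration('wrist');im=viewer.read_camera('wrist')
cv2.imwrite('pics/w6.png',im);pickle.dump(c,open('pics/w6.pkl','wb'))
spares(c,im,roi=(40,300,240,530))
```

```text
t 23.55 pos [ 0.46   -0.2338  0.3383] phi 10.829593218837903 open 0.04474670988045348 F [-0.1605  1.1071  0.4884] q6 -0.7586860708610822
q6 -0.7586860708610822 turn world -0.0022618283569789677 tilt 0.01074353690300669 dist 0.08629479705438943
[45, [-0.8, 1.3, 43.1], 0.001]
[45, [-0.8, 1.3, 43.1], 0.001]
fin px [476. 276.] lid c [ 0.5734 -0.2284] r 0.0301 fin c [ 0.5658 -0.2236] size 0.02 0.0629 normal deg -94.9 extent +n 0.0304 -n 0.0249
fin px [446. 238.] lid c [ 0.5723 -0.2273] r 0.0305 fin c [ 0.5357 -0.2012] size 0.0491 0.0358 normal deg 133.8 extent +n 0.0040 -n 0.0329
fin px [326. 256.] lid c [ 0.4623 -0.2337] r 0.0301 fin c [ 0.4617 -0.2291] size 0.0124 0.055 normal deg -169.2 extent +n 0.0298 -n 0.0244
fin px [322. 206.] lid c [ 0.4604 -0.235 ] r 0.0281 fin c [ 0.4531 -0.1974] size 0.0388 0.0154 normal deg 104.7 extent +n 0.0192 -n 0.0279
```

View pics/w6.png

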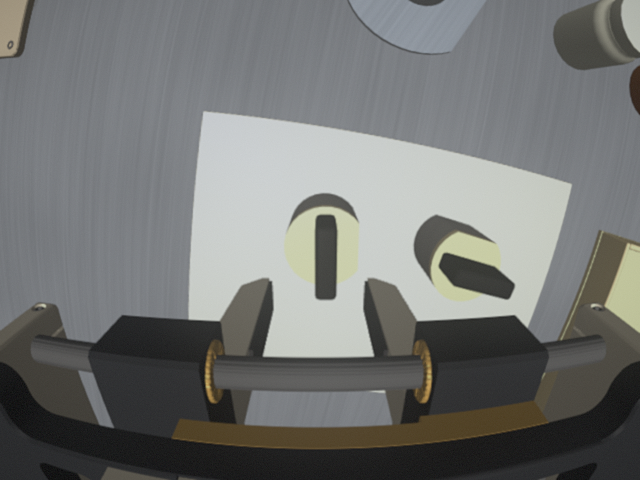

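C stands at (323,248) with its flat on the right (+x), A at (470,265); only these two remain on the mat.

Request:
apply_moves --deltas '[[45, [-0.6, 2.2, 40], 0], [45, [0, 0, 36], 0], [45, [0, 0, 10.5], 0], [45, [0, 0, 0], 0], [0, [0, 0, 0], 0]]'

```text
t: 24.22
tool_pos: [0.4652, -0.2349, 0.2597]
orientation: [1.998, 2.42, 0.001]
force: [-0.5, -1.1, -1.0]
opening: 0.0389
```

Request:
apply_moves --deltas '[[0, [0, 0, 0], 0], [0, [0, 0, 0], 0], [0, [0, 0, 0], 0], [0, [0, 0, 0], 0]]'

```text
t: 24.72
tool_pos: [0.4643, -0.2347, 0.2577]
orientation: [2.001, 2.422, -0.0]
force: [-1.3, 0.0, 3.5]
opening: 0.0139
```

Run:
```python
from h import *
st()
s=robot.read_state(); print('seat z',s['tool_pos'][2]+.005)
place(0,0,s['tool_pos'][2],.0,n=10)
```

```text
t 24.725 pos [ 0.4643 -0.2347  0.2577] phi 10.88007954210503 open 0.013864669375262323 F [-1.3357  0.0463  3.5162] q6 -0.7564471872288644
seat z 0.26268392681934705
TCP [0.5904 0.2116] phi -22.900000000000006
q6 -0.7564471872288644 turn world -0.5895736095953114 tilt 0.00029591421343539326 dist 0.4637633516860419
[0, [41.4, 20.8, 0.0], 0.059]
[0, [42.6, 18.3, 0.0], 0.059]
[0, [43.6, 15.8, 0.0], 0.059]
[0, [44.5, 13.2, 0.0], 0.059]
[0, [45.2, 10.5, 0.0], 0.059]
[0, [45.7, 7.9, 0.0], 0.059]
[0, [46.1, 5.2, 0.0], 0.059]
[0, [46.3, 2.4, 0.0], 0.059]
[0, [46.4, -0.3, 0.0], 0.059]
[0, [46.3, -3.0, 0.0], 0.059]
```

Request:
apply_moves --deltas '[[0, [0, 0, -15], 0], [0, [0, 0, -50], 0], [0, [0, 0, -55], 0], [0, [0, 0, -40], 0]]' --grip_force 40

```text
t: 25.22
tool_pos: [0.4643, -0.2345, 0.4207]
orientation: [1.999, 2.42, 0.001]
force: [-0.1, -1.3, -2.1]
opening: 0.014
```

Request:
apply_moves --deltas '[[0, [41.4, 20.8, 0], 0.059], [0, [42.6, 18.3, 0], 0.059], [0, [43.6, 15.8, 0], 0.059], [0, [44.5, 13.2, 0], 0.059], [0, [45.2, 10.5, 0], 0.059]]'

```text
t: 25.85
tool_pos: [0.5273, -0.0098, 0.4179]
orientation: [2.337, 2.099, 0.0]
force: [0.8, -0.3, -3.1]
opening: 0.0141
```

Request:
apply_moves --deltas '[[0, [45.7, 7.9, 0], 0.059], [0, [46.1, 5.2, 0], 0.059], [0, [46.3, 2.4, 0], 0.059], [0, [46.4, -0.3, 0], 0.059], [0, [46.3, -3, 0], 0.059]]'

```text
t: 26.48
tool_pos: [0.5905, 0.2133, 0.4178]
orientation: [-2.62, -1.733, 0.0]
force: [0.1, -0.8, -2.2]
opening: 0.0136
```

Request:
apply_moves --deltas '[[0, [0, 0, 50], 0], [0, [0, 0, 50], 0], [0, [0, 0, 10], 0], [0, [0, 0, 0], 0], [0, [0, 0, 0], 0]]'

```text
t: 27.1
tool_pos: [0.5915, 0.2118, 0.3106]
orientation: [2.618, 1.735, 0.007]
force: [0.5, -0.2, -2.4]
opening: 0.0139
```

Run:
```python
from h import *
st(); place(0,0,.274,.0008,n=3)
```

```text
t 27.1 pos [0.5915 0.2118 0.3106] phi -22.935672192849953 open 0.013917305691063135 F [ 0.4554 -0.1777 -2.4391] q6 0.6625741900365888
TCP [0.5901 0.2108] phi -22.900000000000006
q6 0.6625741900365888 turn world 0.0006225972166379323 tilt 0.004535087443607728 dist 0.036687191229939325
[0, [-0.5, -0.4, 12.2], -0.0]
[0, [-0.5, -0.4, 12.2], -0.0]
[0, [-0.5, -0.4, 12.2], -0.0]
```

Request:
apply_moves --deltas '[[0, [-1.1, -0.7, 8], 0], [0, [0, 0, 9], 0], [0, [0, 0, 9], 0], [0, [0, 0, 9], 0], [0, [0, 0, 0], 0]]' --grip_force 30

```text
t: 27.72
tool_pos: [0.5894, 0.2108, 0.2713]
orientation: [2.618, 1.736, -0.001]
force: [2.4, 0.3, -4.1]
opening: 0.0139
```

Run:
```python
from h import *
st(); place(0,0,.2627,.0008,n=1)
```

```text
t 27.725 pos [0.5894 0.2108 0.2713] phi -22.92403110518195 open 0.01394751573715078 F [ 2.3668  0.3099 -4.1437] q6 0.6619086224379412
TCP [0.5901 0.2108] phi -22.900000000000006
q6 0.6619086224379412 turn world 0.0004194219083179518 tilt 0.0006688094183005146 dist 0.008579244324169078
[0, [0.3, 0.6, 8.6], -0.0]
```

Request:
apply_moves --deltas '[[0, [0.3, 0.6, 4], 0], [0, [0, 0, 3], 0], [0, [0, 0, 2], 0], [0, [0, 0, 1], 0], [0, [0, 0, 0], 0]]'

```text
t: 28.35
tool_pos: [0.5901, 0.2112, 0.2627]
orientation: [-2.618, -1.736, -0.0]
force: [-1.9, 0.1, 0.8]
opening: 0.0139
```

Seated by both height and force. I release, back off, and look at the carousel on the way to the plate.

Request:
apply_moves --deltas '[[35, [0, 0, 0], 0], [35, [0, 0, 0], 0], [35, [0, 0, 0], 0], [35, [0, 0, -25], 0], [35, [0, 0, -50], 0]]'

```text
t: 28.98
tool_pos: [0.589, 0.2107, 0.3351]
orientation: [-2.617, -1.735, 0.009]
force: [-0.3, 0.7, 0.1]
opening: 0.035
```

Request:
apply_moves --deltas '[[45, [0, 0, -50], 0], [45, [-40, 10, -10], 0], [45, [-55, 10, 0], 0], [45, [-40, 0, 0], 0], [45, [0, 0, 0], 0]]'

```text
t: 29.6
tool_pos: [0.5554, 0.0767, 0.3977]
orientation: [2.621, 1.731, 0.0]
force: [-0.7, 0.0, 0.4]
opening: 0.0452
```

Run:
```python
from h import *
import pickle
st()
c=viewer.get_calibration('wrist');im=viewer.read_camera('wrist')
cv2.imwrite('pics/w7.png',im);pickle.dump(c,open('pics/w7.pkl','wb'))
cv2.imwrite('pics/top4.png',viewer.read_camera('top'));cv2.imwrite('pics/side4.png',viewer.read_camera('side'))
```

```text
t 29.6 pos [0.5554 0.0767 0.3977] phi -23.10350172489659 open 0.045237297141550864 F [-0.6907  0.0199  0.3938] q6 0.44927650561196747
```

View pics/w7.png

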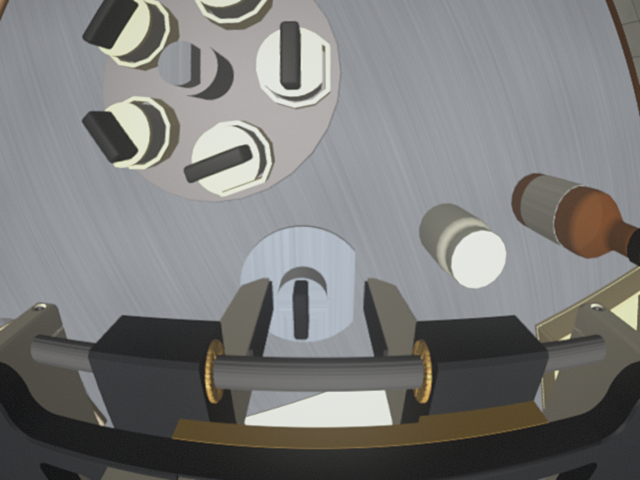

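All five cells now hold pots. The shaft flat at (185,62) faces right towards the cell-0 pot at (290,65). The plate lies at (300,290) with its flat also facing right. Next I check the lids and the plate numerically.

Run:
```python
from h import *
import pickle
c=pickle.load(open('pics/w7.pkl','rb'));im=cv2.imread('pics/w7.png')
T=viewer.get_calibration('top');S=viewer.get_calibration('side')
t=cv2.imread('pics/top4.png');s=cv2.imread('pics/side4.png')
for n,i in (('top',t),('side',s)):
    print(n,[(np.round(r[0],1).tolist(),round(cv2.contourArea(k))) for r,k in dark(i,40,60,700)])
for k in range(5):
    a=np.radians(YAW+72*k); X=np.array([*(C0+.088*np.array([np.cos(a),np.sin(a)])),.0])
    print(k,'expected fin mid px top/side',proj(T,X+[0,0,.087]).round(1),proj(S,X+[0,0,.087]).round(1),'fin top wrist',proj(c,X+[0,0,.106],True).round(1))
# plate: radial edge search
f=cv2.bilateralFilter(im,7,30,5).astype(int)
m=((f[...,0]-f[...,2]>11)&(f.max(2)>160)).astype(np.uint8); m[:222]=0;m[275:]=0;m[:,:235]=0;m[:,365:]=0
k=max(cv2.findContours(m,cv2.RETR_EXTERNAL,cv2.CHAIN_APPROX_NONE)[0],key=cv2.contourArea)[:,0]
h=cv2.convexHull(k)[:,0];h=k[(k[:,1]<272)&(k[:,0]<345)]
P=np.array([plane(c,p,.006,True)[:2] for p in h if p[1]<260]);P=P[np.hypot(*(P-[.504,0]).T)>.06];print('plate',rcirc(P,.001))
go(.5046,-.0001,.228-.167,np.radians(-22.75),45,n=5)
```

```text
top [([165.4, 310.5], 164), ([171.0, 259.3], 165), ([438.5, 252.0], 132), ([328.0, 136.5], 161)]
side [([294.5, 452.4], 582), ([231.5, 414.5], 316), ([351.8, 401.5], 314), ([116.6, 352.2], 78), ([254.1, 350.4], 502), ([319.9, 343.2], 466), ([357.9, 280.9], 324), ([274.1, 191.4], 231), ([213.0, 180.0], 201), ([369.8, 180.3], 308), ([267.1, 89.6], 162)]
0 expected fin mid px top/side [220.4 248. ] [253.5 350.4] fin top wrist [290.9  52.2]
1 expected fin mid px top/side [170.5 260.4] [231.5 415.2] fin top wrist [212.5 -41.8]
2 expected fin mid px top/side [164.8 311.9] [294.7 453.2] fin top wrist [99.5 14.7]
3 expected fin mid px top/side [212.2 331.6] [351.  402.6] fin top wrist [ 99.  135.5]
4 expected fin mid px top/side [246.5 291.4] [321.1 343.7] fin top wrist [211.5 167.3]
plate (array([0.5037, 0.0012]), np.float64(0.06983647829020594), np.float64(1.0))
q6 0.450412552751796 turn world 0.002920615309259411 tilt 0.0007209599169866396 dist 0.1942156593934937
[45, [-18.7, -3.3, 33.9], -0.001]
[45, [-18.7, -3.3, 33.9], -0.001]
[45, [-18.7, -3.3, 33.9], -0.001]
[45, [-18.7, -3.3, 33.9], -0.001]
[45, [-18.7, -3.4, 33.9], -0.001]
```

The side-view fins match the expected seated positions within about 1 px for all five cells. The plate is where I left it. Now I grasp it.

Request:
apply_moves --deltas '[[45, [-47, -8.3, 0], 0], [45, [-46.5, -8.3, 0], 0], [45, [0, 0, 55], 0], [45, [0, 0, 55], 0], [45, [0, 0, 45], 0]]'

```text
t: 30.38
tool_pos: [0.5041, 0.0004, 0.2403]
orientation: [-2.617, -1.737, 0.001]
force: [1.5, 1.2, -0.9]
opening: 0.045
```

Request:
apply_moves --deltas '[[45, [0, 0, 13.5], 0], [45, [0, 0, 0], 0], [0, [0, 0, 0], 0], [0, [0, 0, 0], 0], [0, [0, 0, 0], 0]]'

```text
t: 31.0
tool_pos: [0.5048, -0.0008, 0.2301]
orientation: [2.617, 1.735, 0.003]
force: [0.4, -0.1, -0.1]
opening: 0.0193
```

Request:
apply_moves --deltas '[[0, [0, 0, 0], 0], [0, [0, 0, 0], 0]]' --grip_force 40

```text
t: 31.25
tool_pos: [0.5045, -0.0008, 0.2296]
orientation: [2.618, 1.735, 0.001]
force: [-0.6, -0.3, 5.3]
opening: 0.014
```

Run:
```python
from h import *
st();s=robot.read_state()
print('seat z',s['tool_pos'][2]+.071)
go(.5091,.2442,s['tool_pos'][2]-.167,np.radians(-22.9),0,n=6)
```

```text
t 31.25 pos [ 0.5045 -0.0008  0.2296] phi -22.924039036954927 open 0.01399354011663659 F [-0.6308 -0.3124  5.3387] q6 0.2967931729148946
seat z 0.3006373252943157
q6 0.2967931729148946 turn world 0.00041956034387202745 tilt 0.0011523379702435763 dist 0.24505875268266802
[0, [37.9, -15.2, 0.0], -0.0]
[0, [37.9, -15.2, 0.0], -0.0]
[0, [37.9, -15.2, 0.0], -0.0]
[0, [37.9, -15.2, 0.0], -0.0]
[0, [37.9, -15.2, 0.0], -0.0]
[0, [37.9, -15.2, 0.0], -0.0]
```

Request:
apply_moves --deltas '[[0, [0, 0, -15], 0], [0, [0, 0, -50], 0], [0, [0, 0, -50], 0], [0, [0, 0, -25], 0], [0, [37.9, -15.2, 0], 0]]'

```text
t: 31.88
tool_pos: [0.5057, 0.0388, 0.3725]
orientation: [2.618, 1.729, 0.006]
force: [0.4, 0.2, -4.3]
opening: 0.0134
```

Request:
apply_moves --deltas '[[0, [37.9, -15.2, 0], 0], [0, [37.9, -15.2, 0], 0], [0, [37.9, -15.2, 0], 0], [0, [37.9, -15.2, 0], 0], [0, [37.9, -15.2, 0], 0]]'

```text
t: 32.5
tool_pos: [0.5083, 0.2454, 0.3689]
orientation: [-2.618, -1.736, 0.001]
force: [0.9, 0.1, -3.8]
opening: 0.0136
```

Request:
apply_moves --deltas '[[0, [0, 0, 20], 0], [0, [0, 0, 12], 0], [0, [0, 0, 0], 0], [0, [0, 0, 0], 0]]'

```text
t: 33.0
tool_pos: [0.509, 0.2434, 0.3371]
orientation: [2.62, 1.734, 0.0]
force: [-0.3, 0.1, -3.8]
opening: 0.0139
```

Run:
```python
from h import *
st();go(.5091,.2442,.31-.167,np.radians(-22.9),0,n=3)
```

```text
t 33.0 pos [0.509  0.2434 0.3371] phi -22.994975753216256 open 0.013914809179837322 F [-0.2703  0.1005 -3.8249] q6 0.7565310457411432
q6 0.7565310457411432 turn world 0.001657639603185268 tilt 0.00011296217575875501 dist 0.02715419013710547
[0, [0.3, -0.1, 9.0], -0.001]
[0, [0.3, -0.1, 9.0], -0.001]
[0, [0.3, -0.1, 9.0], -0.001]
```

Request:
apply_moves --deltas '[[0, [0.5, 0, 6], 0], [0, [0, 0, 5], 0], [0, [0, 0, 4], 0], [0, [0, 0, 0], 0]]' --grip_force 30

```text
t: 33.5
tool_pos: [0.5087, 0.2446, 0.3212]
orientation: [-2.618, -1.736, 0.002]
force: [0.6, 0.5, -3.7]
opening: 0.0139
```

The plate is already 7 mm onto the shaft with no contact force.

Request:
apply_moves --deltas '[[0, [0, 0, 6], 0], [0, [0, 0, 6], 0], [0, [0, 0, 4], 0], [0, [0, 0, 2], 0], [0, [0, 0, 0], 0]]'

```text
t: 34.12
tool_pos: [0.5089, 0.2447, 0.3037]
orientation: [-2.618, -1.736, 0.0]
force: [-0.3, -0.3, -3.4]
opening: 0.0137
```

Request:
apply_moves --deltas '[[0, [0, 0, 2], 0], [0, [0, 0, 0.5], 0], [0, [0, 0, 0], 0]]'

```text
t: 34.5
tool_pos: [0.5089, 0.2447, 0.3013]
orientation: [-2.619, -1.736, -0.0]
force: [-0.1, -0.1, -3.9]
opening: 0.0141
```

Request:
apply_moves --deltas '[[0, [0, 0, 1], 0], [0, [0, 0, 0.5], 0], [0, [0, 0, 0], 0]]'

```text
t: 34.88
tool_pos: [0.5091, 0.2447, 0.3006]
orientation: [2.618, 1.736, 0.001]
force: [-3.7, -1.4, 4.8]
opening: 0.014
```

Request:
apply_moves --deltas '[[35, [0, 0, 0], 0], [35, [0, 0, 0], 0], [35, [0, 0, 0], 0], [35, [0, 0, -40], 0], [35, [0, 0, -50], 0]]'

```text
t: 35.5
tool_pos: [0.5085, 0.2445, 0.3892]
orientation: [-2.618, -1.735, 0.005]
force: [1.6, 0.5, -0.1]
opening: 0.0352
```

Request:
apply_moves --deltas '[[45, [-50, 0, -15], 0], [45, [-60, 0, 0], 0], [45, [-60, 0, 0], 0], [45, [-60, 0, 0], 0], [45, [0, 0, 0], 0]]'

```text
t: 36.12
tool_pos: [0.4184, 0.0299, 0.405]
orientation: [2.622, 1.728, 0.0]
force: [0.5, 1.0, 0.0]
opening: 0.045
```

Run:
```python
from h import *
st()
T=viewer.get_calibration('top');S=viewer.get_calibration('side')
t=viewer.read_camera('top');s=viewer.read_camera('side');w=viewer.read_camera('wrist')
cv2.imwrite('pics/top5.png',t);cv2.imwrite('pics/side5.png',s);cv2.imwrite('pics/w8.png',w)
print('side',[(np.round(r[0],1).tolist(),round(cv2.contourArea(k))) for r,k in dark(s,40,60,700)])
print('top',[(np.round(r[0],1).tolist(),round(cv2.contourArea(k))) for r,k in dark(t,40,60,700)])
a=dict(top=cv2.imread('pics/top0.png'),side=cv2.imread('pics/side0.png'))
print('seat fin mid',proj(T,np.array([*C0,.127])),proj(S,np.array([*C0,.127])))
cv2.imwrite('pics/f.png',np.hstack([cv2.resize(t[190:380,110:330],(440,380)),cv2.resize(s[270:480,180:410],(350,380))]))
```

```text
t 36.125 pos [0.4184 0.0299 0.405 ] phi -23.21229273630267 open 0.04495052658448528 F [0.5312 1.0012 0.0468] q6 0.3545830598264844
side [([294.5, 452.2], 595), ([231.5, 414.5], 314), ([351.7, 401.4], 310), ([288.8, 378.0], 555), ([254.0, 350.3], 497), ([319.9, 343.2], 468), ([399.1, 224.0], 135), ([213.0, 180.1], 198), ([405.8, 86.6], 223)]
top [([165.4, 310.5], 161), ([198.5, 286.1], 79), ([247.0, 285.5], 63), ([171.0, 259.3], 167), ([438.5, 252.0], 130), ([220.4, 247.3], 80), ([328.0, 136.5], 165)]
seat fin mid [198.4084 287.0601] [288.673  377.6456]
```

View pics/f.png

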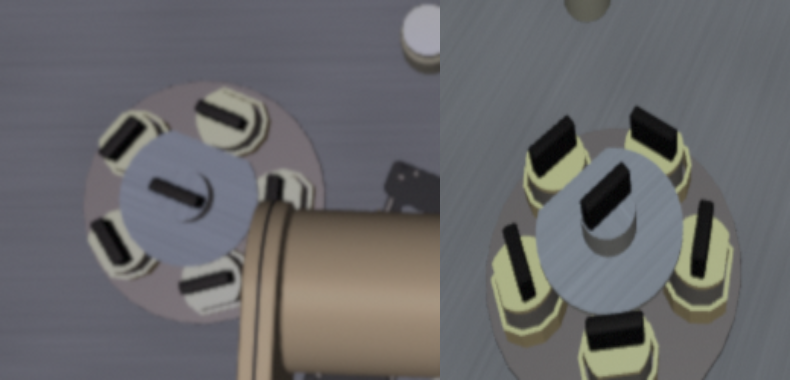

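View pics/top5.png

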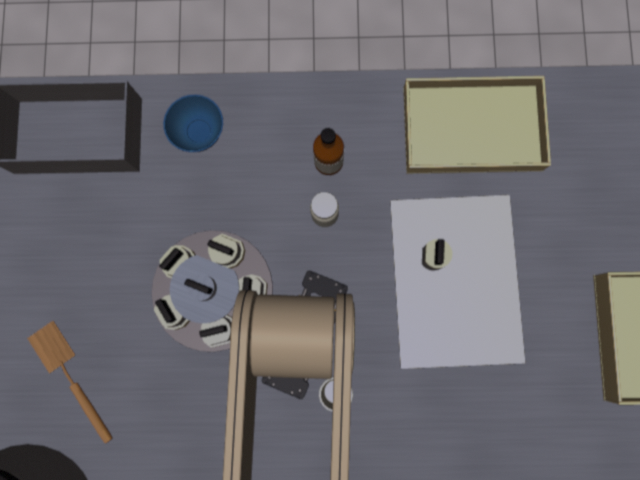

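The plate is back down, all five cells are full, and the remaining spare at (438,252) stands on the mat. The jar and bottle haven't moved. Handing in.

```bash
python3 -c "
from plant import order
print(order.close_job())"
```

```text
the job is handed in; nothing more can be done
None
```

I restocked the carousel and handed the job in at about 36 s of robot time. No verdict was reported.

I took the locking plate off and set it down on the strip of bare table. The three empty cells were 0, 3 and 4, and each got a spare turned so its flat faced outwards. I then put the plate back at its original orientation, and the fourth spare was left standing on the mat.

**Last checks:**
- **Pots:** before the plate went back on, all five fins in the side view were within about 1.5 px of where fully seated pots should appear. They had not moved afterwards.
- **Plate:** its fin is within about 1 px of the fully-down position in both fixed views. The tool stopped at 0.3006 m when setting it, which is the height I had worked out for fully down.
- **Bystanders and robot:** the bottle and jar are where they started, and the robot is clear of everything.

**Failed or disagreeing:**
- **Cell fit:** my first circle fit of the cell collars was off by up to 5 mm, so I redid it with a D-shaped outline.
- **Contact force:** setting the plate on the table gave a brief 50 N reading on the wrist. That is under the 120 N wrist limit, and only the held plate was in contact.
- **Position readings:** the tool position readings scatter by about 1 mm.

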